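# Hold a magnifier over a specimen

### The job

Stand the round resin plug from the pocket tray upright on the middle of the round viewing stage and let go of it, leaving the square block and the thin slab in their pockets. Then draw the magnifier out of its sloping holder and turn it so that its lens is level and centred over the plug, about 8 cm above the top of the stage. Finish while still holding the magnifier there, steady and carried by the gripper alone.

Things in the scene. Friction and masses are not known exactly. Their poses are not given: they have to be found in the camera images.
- plug_center (a point): centre of the loose round resin plug (amber, upright cylinder 24 mm diameter, 26 mm high, about 18 g), half-way up; its z axis is the cylinder's axis. It starts in one of the three pockets of the tray, standing 18 mm proud of the tray's top
- block_center (a point): centre of the loose square resin block (amber, 24 x 24 x 26 mm high) that stays in its tray pocket; its sides are parallel to the tray's
- slab_center (a point): centre of the loose thin resin slab (amber, 24 mm along the tray's x, 10 mm along its y, 26 mm high) that stays in its tray pocket
- tray: fixed white pocket tray, 70 mm (its x) by 164 mm (its y) by 12 mm high, origin at the centre of its underside, on the table; three square pockets, 27 mm wide and 8 mm deep (floor 4 mm above the table), in a row along its y at -52, 0 and +52 mm; which specimen stands in which pocket varies
- stage_top (a point): centre of the top face of the fixed viewing stage, a low round black disc on a grey foot: top 70 mm across, foot 76 mm across, 14 mm high
- lens (a point): lens centre of the loose magnifier (90 g): glass in a dark ring 66 mm across, 10 mm thick; straight black handle 18 mm wide (y), 14 mm thick (z), from x = -33 to -153 mm. x runs along the handle to the lens, z is the lens's axis, y lies across. In the holder x rises about 45 degrees (a few degrees of play), lens up and away from the robot, y level, z up and towards the robot
- handle (a point): point on the axis of the magnifier's handle, in the middle of its free length, 68 mm from the lens centre (x = -68 mm); same axes as the lens. In the holder it stands 40 mm out of the sleeve's mouth, about 100 mm above the table
- holder_mouth (a point): mouth centre of the fixed holder's white sleeve, 75 mm above the table; its x axis is level, in the direction in which the sleeve leans, rising at 45 degrees. Sleeve 30 mm wide outside, bore 20.5 x 16.5 mm, 45 mm deep, on a black foot 120 x 75 x 12 mm centred below; the magnifier comes out upwards along the sleeve's axis in 45 mm
Mind the look-alikes: they are no part of the job. What is shaped like the part that bears plug_center but black or green is not meant. There is more than one size of the part that bears stage_top; the job needs the larger.

How it is judged:
On the way, in this order (a step that is already met when the one before it is completed fails the run):
1. the round plug stands on the middle of the stage, let go (horizontal distance between plug_center and stage_top below 0.02 m and z of plug_center in the frame of stage_top between 0.009 and 0.017 m and angle between plug_center's own z axis and vertical below 0.15 rad and contact force between plug and the fingers below 0.05 N), for 0.3 s.
2. the magnifier is drawn clear of the holder, in the gripper (distance between lens and holder_mouth above 0.16 m and contact force between magnifier and holder below 0.05 N and contact force between magnifier and the fingers above 0.5 N and height (world z) of lens above 0.07 m), for 0.2 s.
At the end, for the whole second after the job is handed in: The plug stands upright (0.15 rad) and released on the stage, within 20 mm of its middle; the gripper alone holds the magnifier still, lens level within 0.22 rad (either face up), its centre within 18 mm of the plug's axis and 55 to 105 mm above the stage's top (all of step 1 and horizontal distance between lens and plug_center below 0.018 m and z of lens in the frame of stage_top between 0.055 and 0.105 m and (angle between lens's own z axis and vertical below 0.22 rad or angle between lens's own z axis and vertical above 2.92 rad) and contact force between magnifier and the fingers above 0.5 N and contact force between magnifier and holder below 0.05 N and contact force between magnifier and stage below 0.05 N and contact force between magnifier and tray below 0.05 N and contact force between magnifier and plug below 0.05 N and contact force between magnifier and table below 0.05 N and linear speed of magnifier below 0.03 m/s and linear speed of plug below 0.02 m/s); the arm keeps its last pose, push and grip.
It fails at once if the square block is taken out of its pocket or pushed about (distance of block_center from where it was at the start of the episode above 0.012 m).
It fails at once if the thin slab is taken out of its pocket or pushed about (distance of slab_center from where it was at the start of the episode above 0.012 m).
It also fails if it takes over 64 s, if anything falls off the work surface, if the arm or the gripper's body presses on something with over 40 N, if the wrist force passes 120 N, or if a joint passes its speed limit or range.

### The arm

A 6-joint arm with a two-finger parallel gripper is mounted at the origin on the work surface. World frame = base frame: x ahead of the robot, y to its left, z up, the work surface at z = 0. Lengths are in m, angles in rad, forces in N, time in s.
With the tool pointing down it reaches from about 0.275 to 0.975 m from the base axis. Payload 8.4 kg.
Tool frame: the origin (TCP) lies at the very end of the fingers, on their centre line; the grasp point (between the pads) lies 19 mm behind it; z points along the fingers, y is the direction in which the jaws open and shut (so a half turn about z gives the same grasp; the last joint's range is limited). The gripper opens to 92 mm and grips with 3 to 60 N. Pads are 20 mm wide; open, the fingers measure 128 mm over their backs; the gripper's body (75 mm by 189 mm) begins 69 mm behind the grasp point.
Start: joints at [-1.118, 0.353, 1.633, -0, 1.155, -0.002], TCP at [0.275, -0.561, 0.181] pointing down, gripper open.
Joint ranges: [-2.63, 2.63], [-0.92, 2.1], [0.06, 2.66], [-1.3, 4.44], [0, 2.69], [-3.02, 3.02]. Speed limits (rad/s): [2.22, 2.22, 2.79, 3.14, 3.14, 3.14].

### API

Orientations are given as a 3x3 rotation matrix whose columns are the frame's x, y, z axes.
In Python, from cell import env gives the robot as it stands. The module is installed in compiled form; this text tells all that it offers.
- The arm moves only by the tool arm_command, never from a script. Its argument "deltas" is a list of rows, each an object with "grip": the closure, from 0 (fully open) to 1 (shut); "dp": the shift along the world's x, y, z in cm, a list of three; "twist": the turn about the world's z in degrees. In form: [{"grip": grip, "dp": [tx, ty, tz], "twist": twist}, ...]. A call has 1 to 12 rows; each row is the pose to reach, as a shift and turn from the pose measured when the call began; what a row does not reach only later rows make up. A row lasts 1/10 s, in which the tool goes at most 50 mm and 8.59 degrees, less where a joint would pass 70% of its speed; a pose out of reach is approached as far as the arm can. A call with a gripper value outside its range is refused whole. The fingers move at their own pace and stop on an object; "force" is the grip in N (left out, the last holds). Time passes only in rows, so rows that repeat a pose let the fingers close. It gives the time, the measured TCP pose, the force and the opening at its end, in the units of the state.
- env.get_obs(): the state, without advancing time (a new reading comes with each control period).
- env.read_camera(name): name is "scene" or "top"; returns a dict with "img" (384x512x3 uint8, red, green, blue), "range_z" (384x512 float32, m along the optical axis (not along the pixel's ray), 0 where there is no reading), "mtx" (3x3 intrinsics, pixels), "pose" (4x4, takes a point from camera to world coordinates). Camera axes: x right, y up, looking along -z (the intrinsics and any distortion apply to the point x, -y, -z); pixel columns grow to the right and rows downward; lengths in m; the calibration is good to about 2 mm. A picture is of the moment at which its call begins.
- env.close_job(): hands the job in, once; it reports no verdict.
The state is a dict: "time": time; "q": joint angles; "dq": joint speeds; "tau": joint torques, N m; "ee_pos": TCP position; "tcp_rot": TCP orientation; "wrist_force": force on the tool from outside, world axes, zero at the start; "torque": the same for the moment, N m; "grip_width": finger opening in m.
Only numpy, scipy, OpenCV 4.12 (cv2) and the standard library are available. Lean on these libraries where they do the work, as an engineer would, in place of code of your own. Each camera call takes 0.05 s, during which the arm holds its last target.

## Working session

There is one attempt and no reset: what is moved stays moved. The work goes in short steps, Python scripts to look and compute and a tool call to move; the robot and the scene stay as the last step left them, time stands still between calls to the robot, and variables do not carry over. Pictures are saved under pics/ and viewed, and the job is handed in when it is done.

Besides the shell and the picture viewer there is one more tool, called after "Call:" in YAML: its name, and indented under it one key for each argument. arm_command: Moves the arm, as the interface text tells. Its arguments: {"type":"object","properties":{"deltas":{"type":"array"},"force":{"type":"number"}},"required":["deltas"]}

```bash
mkdir -p pics; cat > h.py <<'E'
import numpy as np, cv2
from cell import env
def cap(n,tag):
    r=env.read_camera(n); np.savez(f'{tag}.npz',**r); return r
def world(r,u,v,d=None):
    K=r['mtx'];d=r['range_z'][int(round(v)),int(round(u))] if d is None else d
    p=np.array([(u-K[0,2])/K[0,0]*d,-(v-K[1,2])/K[1,1]*d,-d,1]); return (r['pose']@p)[:3]
def atz(r,u,v,z):
    a=world(r,u,v,1.0);o=r['pose'][:3,3];return o+(a-o)*(z-o[2])/(a[2]-o[2])
def cloud(r):
    K=r['mtx'];d=r['range_z'];v,u=np.mgrid[0:d.shape[0],0:d.shape[1]]
    P=np.stack([(u-K[0,2])/K[0,0]*d,-(v-K[1,2])/K[1,1]*d,-d],-1)
    return P@r['pose'][:3,:3].T+r['pose'][:3,3]
def crop(r,u0,u1,v0,v1,s,fn):
    im=r['img'][v0:v1,u0:u1][:,:,::-1];cv2.imwrite(fn,cv2.resize(im,None,fx=s,fy=s,interpolation=cv2.INTER_CUBIC))
E
python3 - <<'E'
from h import *
for n in('scene','top'):
    r=cap(n,n+'0');crop(r,0,512,0,384,1.5,f'pics/{n}0.png');print(n,r['mtx'],r['pose'].round(3).tolist(),[k for k in r])
o=env.get_obs();print({k:np.round(v,3).tolist() for k,v in o.items()})
E
```

```text
scene [[421.31427296   0.         253.13341133]
 [  0.         421.31427296 198.01248561]
 [  0.           0.           1.        ]] [[-0.52, -0.524, 0.675, 1.175], [0.854, -0.298, 0.427, 0.442], [-0.022, 0.798, 0.602, 0.695], [0.0, 0.0, 0.0, 1.0]] ['img', 'range_z', 'mtx', 'pose']
top [[379.32849933   0.         252.91514329]
 [  0.         379.32849933 188.20775936]
 [  0.           0.           1.        ]] [[0.019, 0.988, -0.156, 0.365], [-1.0, 0.017, -0.014, -0.005], [-0.012, 0.157, 0.988, 0.984], [0.0, 0.0, 0.0, 1.0]] ['img', 'range_z', 'mtx', 'pose']
{'time': 0.1, 'q': [-1.118, 0.354, 1.634, 0.0, 1.155, -0.002], 'dq': [-0.0, -0.001, -0.003, 0.001, -0.002, -0.001], 'tau': [-0.0, -59.491, -33.493, 0.07, 0.018, -0.0], 'ee_pos': [0.274, -0.561, 0.18], 'tcp_rot': [[0.898, 0.439, -0.001], [0.439, -0.898, 0.001], [0.0, -0.001, -1.0]], 'wrist_force': [-0.361, 0.453, -0.394], 'torque': [-0.022, -0.007, -0.05], 'grip_width': 0.092}
```

View pics/scene0.png

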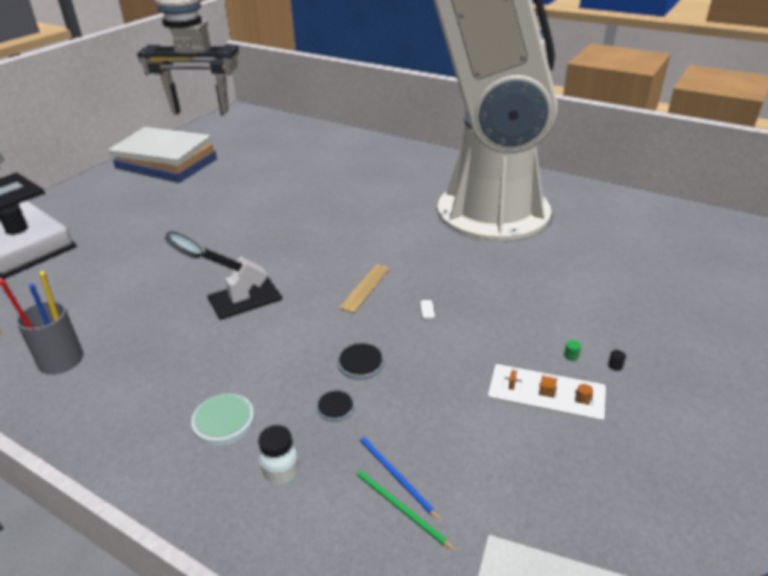

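View pics/top0.png

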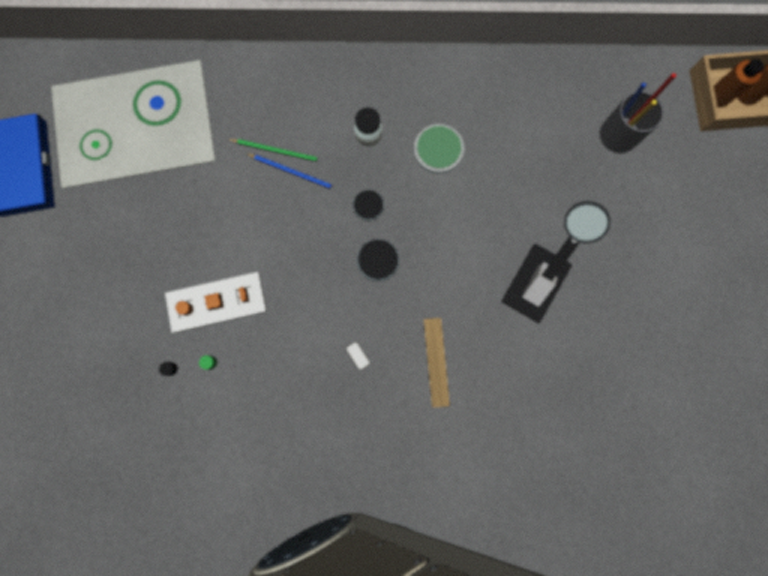

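```bash
python3 - <<'E'
from h import *
r=dict(np.load('top0.npz'))
a=cv2.resize(r['img'][175,None] if 0 else r['img'][175:225,105:185],None,fx=8,fy=8,interpolation=cv2.INTER_CUBIC)
crop(r,105,185,175,255,7,'pics/tray.png')
crop(r,320,420,125,220,6,'pics/mag.png')
crop(r,225,285,115,195,7,'pics/stage.png')
E
```

```text
(no output)
```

View pics/tray.png

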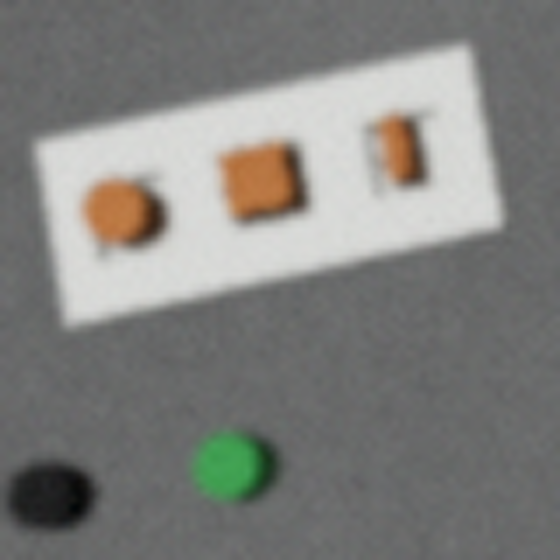

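View pics/mag.png

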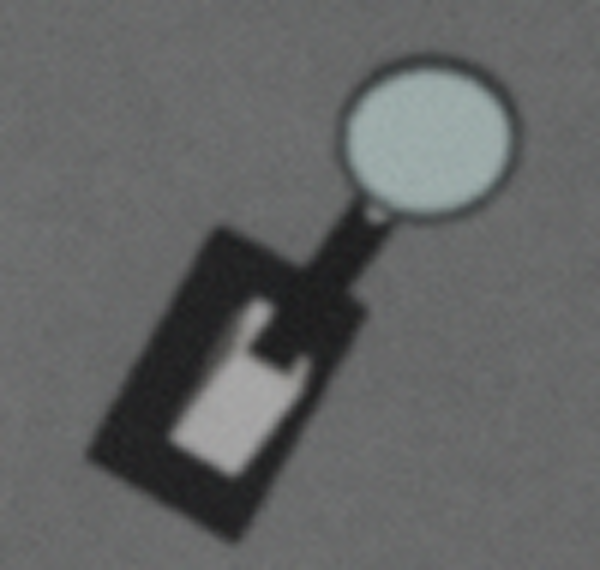

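View pics/stage.png

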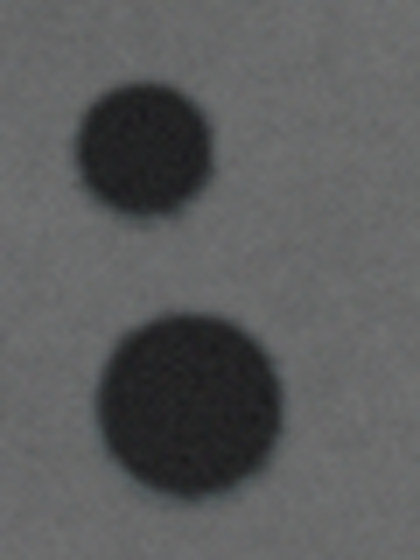

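```bash
python3 - <<'E'
from h import *
r=dict(np.load('top0.npz')); C=cloud(r)
hsv=cv2.cvtColor(r['img'],cv2.COLOR_RGB2HSV)
m=((hsv[...,0]<20)&(hsv[...,1]>130)).astype(np.uint8); 
n,l,s,c=cv2.connectedComponentsWithStats(m[:, :190])
for i in range(1,n):
    if s[i,4]>15:
        z=C[:,:190][l==i]; print(s[i],c[i].round(1),np.percentile(z[:,2],[10,50,90]).round(3),atz(r,*c[i],0.030).round(4))
w=cv2.inRange(r['img'],(170,170,170),(255,255,255)); w=w[170:230,105:185]
cs,_=cv2.findContours(w,0,2);k=max(cs,key=cv2.contourArea);b=cv2.boxPoints(cv2.minAreaRect(k))+[105,170]
B=np.array([atz(r,*p,0.012) for p in b]);print('tray',b.tolist(),B.round(4).tolist(),[np.linalg.norm(B[i]-B[i-1]).round(3) for i in range(4)],B.mean(0))
for i in range(4):
    d=B[i]-B[i-1];print(np.degrees(np.arctan2(d[1],d[0])))
# stages
g=cv2.cvtColor(r['img'],cv2.COLOR_RGB2GRAY)
k=(g<65).astype(np.uint8)
n,l,s,c=cv2.connectedComponentsWithStats(k)
for i in range(1,n):
    if s[i,4]>60 and s[i,4]<3000: print('dark',s[i],c[i].round(1),np.median(C[l==i][:,2]).round(4),atz(r,*c[i],0.014).round(4))
# glass
m=((hsv[...,1]<60)&(g>130)).astype(np.uint8)
n,l,s,c=cv2.connectedComponentsWithStats(m)
for i in range(1,n):
    if 330<c[i][0]<420 and 120<c[i][1]<220 and s[i,4]>30:
        P=C[l==i];P=P[P[:,2]>0.01];print('light',s[i],c[i].round(1),np.median(P,0).round(4)); u,ss,vt=np.linalg.svd(P-P.mean(0),full_matrices=False);print(P.mean(0),vt[2],ss)
E
```

```text
[160 192   5   8  25] [161.9 196. ] [0.023 0.03  0.033] [0.4921 0.2404 0.03  ]
[137 196  11  10  76] [142.1 200.4] [0.026 0.03  0.032] [0.4799 0.2904 0.03  ]
[118 202   9   7  55] [122. 205.] [0.027 0.03  0.032] [0.4672 0.3407 0.03  ]
tray [[108.33358550071716, 195.2094612121582], [171.05662536621094, 180.8727684020996], [176.96508026123047, 206.72226333618164], [114.2420425415039, 221.05895614624023]] [[0.494, 0.3848, 0.012], [0.5346, 0.2233, 0.012], [0.4671, 0.2045, 0.012], [0.4273, 0.3643, 0.012]] [np.float64(0.07), np.float64(0.166), np.float64(0.07), np.float64(0.165)] [0.48075105 0.29421237 0.012     ]
17.08956324636961
-75.91302548889095
-164.3957878541255
103.98911340340265
dark [473  37  39  34 893] [494.5  53. ] 0.0576 [ 0.9022 -0.6416  0.014 ]
dark [ 400   51   49   51 1048] [421.   80.1] 0.0673 [ 0.8213 -0.4385  0.014 ]
dark [237  72  16  17 219] [244.7  79.8] 0.0703 [0.8157 0.0372 0.014 ]
dark [  0  77  37  68 559] [ 25.6 116.6] 0.0212 [0.7031 0.6241 0.014 ]
dark [468  78  44   9 233] [490.9  81.9] 0.0253 [ 0.8185 -0.6252  0.014 ]
dark [236 127  19  19 289] [245.1 136. ] 0.0109 [0.6581 0.0326 0.014 ]
dark [ 335  158   51   57 1061] [358.9 185.2] 0.0131 [ 0.5309 -0.2643  0.014 ]
dark [239 160  26  26 533] [251.7 172.4] 0.0144 [0.5601 0.0134 0.014 ]
dark [106 241  13  10  95] [111.9 245.5] 0.0252 [0.3652 0.3649 0.014 ]
light [378 137  26  23 467] [390.8 148.1] [ 0.5941 -0.3021  0.1492]
[ 0.5924707  -0.30026275  0.15433441] [-0.94844903  0.1249564  -0.29125648] [1.58509052 0.30000858 0.27377257]
light [350 176  20  27 233] [359.2 192.1] [ 0.503  -0.2498  0.0691]
[ 0.50322059 -0.24777592  0.07661255] [ 0.46345515  0.87141224 -0.16077946] [1.35566876 0.22322075 0.13014034]
```

```bash
python3 - <<'E'
from h import *
r=dict(np.load('scene0.npz'))
crop(r,320,420,220,290,7,'pics/tray_s.png')
crop(r,205,275,210,290,7,'pics/stage_s.png')
crop(r,100,200,145,220,7,'pics/mag_s.png')
E
```

```text
(no output)
```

View pics/tray_s.png

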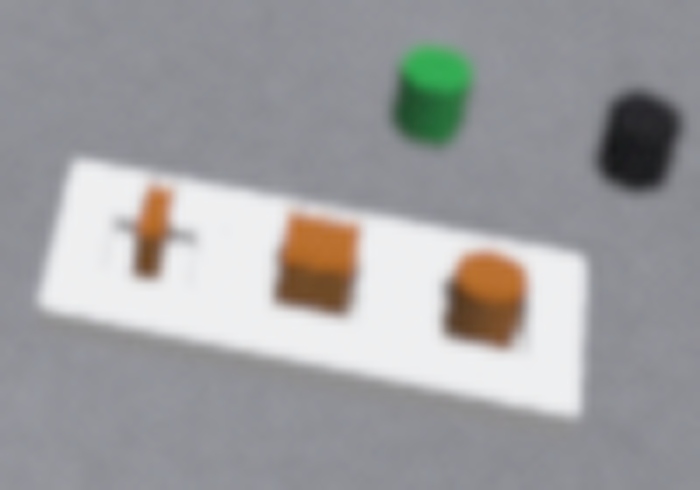

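View pics/stage_s.png

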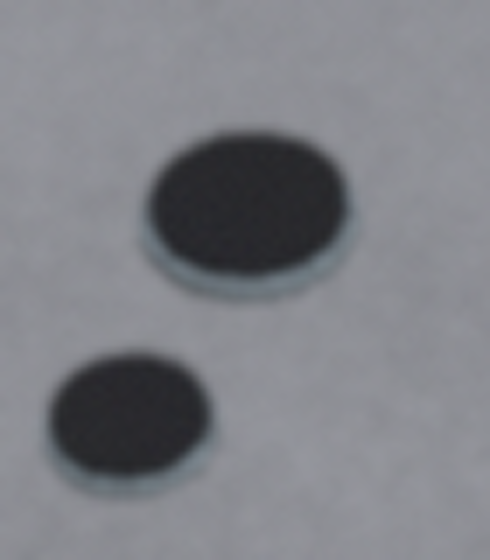

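View pics/mag_s.png

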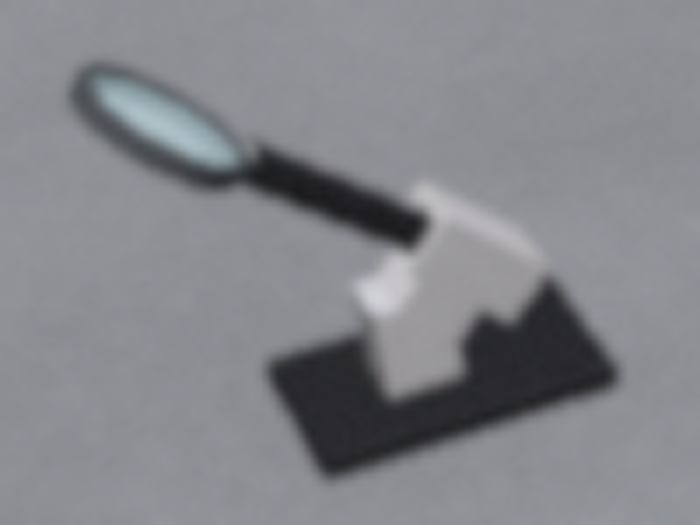

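```bash
python3 - <<'E'
from h import *
s=dict(np.load('scene0.npz'));t=dict(np.load('top0.npz'))
f=lambda x,y,k,u,v:(x/k-.5+.5/k+u,y/k-.5+.5/k+v)
print('plug s',atz(s,*f(491,277,7,320,220),.030), 't',atz(t,*f(118,212,7,105,175),.03))
print('stage s',atz(s,*f(249,203,7,205,210),.014),'t',atz(t,*f(190,403,7,225,115),.014))
T=np.array([atz(s,*f(x,y,7,320,220),.012) for x,y in[(75,158),(587,255),(580,415),(38,308)]]);print('tray',T,T.mean(0))
F=np.array([atz(t,*f(x,y,6,320,125),.012) for x,y in[(218,227),(368,315),(236,545),(88,457)]]);print('foot',F,F.mean(0))
for a,b in((0,3),(1,2)):
  d=F[a]-F[b];print(np.linalg.norm(d),np.degrees(np.arctan2(d[1],d[0])))
for a,b in((0,1),(3,2)):
  d=F[a]-F[b];print(np.linalg.norm(d),np.degrees(np.arctan2(d[1],d[0]))-90)
Fs=np.array([atz(s,*f(x,y,7,100,145),.012) for x,y in[(270,365),(550,278),(617,378),(328,475)]]);print('foot s',Fs,Fs.mean(0))
print('lens t',atz(t,*f(428,136,6,320,125),.148),'s',atz(s,*f(160,125,7,100,145),.148))
# handle axis points, scene
for x,y in((260,163),(425,228)):
  print(world(s,*f(x,y,7,100,145)))
C=cloud(s)
for u in range(136,162,4):
  for v in range(165,180,3): print(u,v,C[v,u].round(3))
E
```

```text
plug s [0.47087239 0.34461078 0.03      ] t [0.46751672 0.34221603 0.03      ]
stage s [0.56402779 0.01626027 0.014     ] t [0.56078704 0.01326017 0.014     ]
tray [[0.46656821 0.20558997 0.012     ]
 [0.42678227 0.36549893 0.012     ]
 [0.49572114 0.38254352 0.012     ]
 [0.53671568 0.22284972 0.012     ]] [0.48144682 0.29412054 0.012     ]
foot [[ 0.59153147 -0.25867881  0.012     ]
 [ 0.55355969 -0.32246009  0.012     ]
 [ 0.45284539 -0.26302421  0.012     ]
 [ 0.48956448 -0.20066284  0.012     ]] [ 0.52187526 -0.26120649  0.012     ]
0.1173163232576117 -29.63849817998218
0.11694441120347411 -30.546700022961595
0.07422875416351861 -30.767177251463103
0.07236872359318464 -30.490061517543396
foot s [[ 0.55998661 -0.31795589  0.012     ]
 [ 0.4595116  -0.26017205  0.012     ]
 [ 0.49914875 -0.19426138  0.012     ]
 [ 0.59993972 -0.25056634  0.012     ]] [ 0.52964667 -0.25573892  0.012     ]
lens t [ 0.59620101 -0.30286655  0.148     ] s [ 0.59696303 -0.30068903  0.148     ]
[ 0.57447858 -0.28015222  0.12595351]
[ 0.52520219 -0.25574504  0.07682802]
136 165 [ 0.566 -0.291  0.127]
136 
[... 349 characters left out ...]
562 -0.271  0.112]
144 174 [ 0.564 -0.271  0.104]
144 177 [ 0.465 -0.389 -0.003]
148 165 [ 0.412 -0.421 -0.   ]
148 168 [ 0.423 -0.411 -0.002]
148 171 [ 0.548 -0.272  0.104]
148 174 [ 0.555 -0.266  0.101]
148 177 [ 0.554 -0.269  0.09 ]
152 165 [ 0.401 -0.415 -0.004]
152 168 [ 0.417 -0.4   -0.001]
152 171 [ 0.429 -0.389 -0.002]
152 174 [ 0.545 -0.262  0.096]
152 177 [ 0.546 -0.264  0.087]
156 165 [ 0.402 -0.397  0.001]
156 168 [ 0.412 -0.389 -0.001]
156 171 [ 0.423 -0.379 -0.002]
156 174 [ 0.531 -0.263  0.088]
156 177 [ 0.539 -0.256  0.086]
160 165 [ 0.393 -0.389 -0.001]
160 168 [ 0.405 -0.378 -0.001]
160 171 [ 0.416 -0.37  -0.004]
160 174 [ 0.516 -0.264  0.079]
160 177 [ 0.525 -0.256  0.077]
```

Call:
arm_command:
  deltas:
    - {"grip": 0.3, "dp": [19.4, 90.5, 0], "twist": 78.4}
    - {"grip": 0.3, "dp": [19.4, 90.5, 0], "twist": 78.4}
    - {"grip": 0.3, "dp": [19.4, 90.5, 0], "twist": 78.4}
    - {"grip": 0.3, "dp": [19.4, 90.5, 0], "twist": 78.4}
    - {"grip": 0.3, "dp": [19.4, 90.5, 0], "twist": 78.4}
    - {"grip": 0.3, "dp": [19.4, 90.5, 0], "twist": 78.4}
    - {"grip": 0.3, "dp": [19.4, 90.5, 0], "twist": 78.4}
    - {"grip": 0.3, "dp": [19.4, 90.5, 0], "twist": 78.4}
    - {"grip": 0.3, "dp": [19.4, 90.5, 0], "twist": 78.4}
    - {"grip": 0.3, "dp": [19.4, 90.5, 0], "twist": 78.4}
    - {"grip": 0.3, "dp": [19.4, 90.5, 0], "twist": 78.4}
    - {"grip": 0.3, "dp": [19.4, 90.5, 0], "twist": 78.4}
  force: 15

```text
time: 1.3
ee_pos: [0.4, 0.0273, 0.1803]
tcp_rot: [[-0.25, 0.968, -0.001], [0.968, 0.25, -0.0], [-0.0, -0.001, -1.0]]
wrist_force: [0.8, -1.0, -0.3]
grip_width: 0.0641
```

Call:
arm_command:
  deltas:
    - {"grip": 0.3, "dp": [6.8, 31.7, -5], "twist": 0}
    - {"grip": 0.3, "dp": [6.8, 31.7, -5], "twist": 0}
    - {"grip": 0.3, "dp": [6.8, 31.7, -8], "twist": 0}
    - {"grip": 0.3, "dp": [6.8, 31.7, -8], "twist": 0}
    - {"grip": 0.3, "dp": [6.8, 31.7, -8], "twist": 0}
    - {"grip": 0.3, "dp": [6.8, 31.7, -8], "twist": 0}
    - {"grip": 0.3, "dp": [6.8, 31.7, -8], "twist": 0}
    - {"grip": 0.3, "dp": [6.8, 31.7, -8], "twist": 0}
    - {"grip": 0.3, "dp": [6.8, 31.7, -8], "twist": 0}
    - {"grip": 0.3, "dp": [6.8, 31.7, -8], "twist": 0}

```text
time: 2.3
ee_pos: [0.4675, 0.3431, 0.1003]
tcp_rot: [[-0.249, 0.968, -0.001], [0.968, 0.249, -0.001], [-0.001, -0.001, -1.0]]
wrist_force: [-0.9, -0.5, 0.0]
grip_width: 0.0646
```

```bash
python3 - <<'E'
from h import *
r=cap('scene','s1');crop(r,310,430,150,290,5,'pics/s1.png')
r=cap('top','t1');crop(r,80,200,150,250,6,'pics/t1.png')
print(env.get_obs()['ee_pos'])
E
```

```text
[0.46802628 0.34309456 0.10082161]
```

View pics/s1.png

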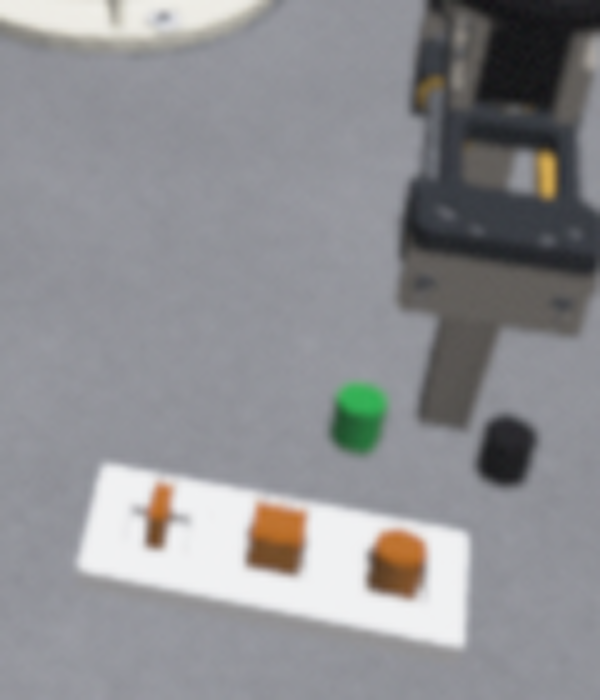

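View pics/t1.png

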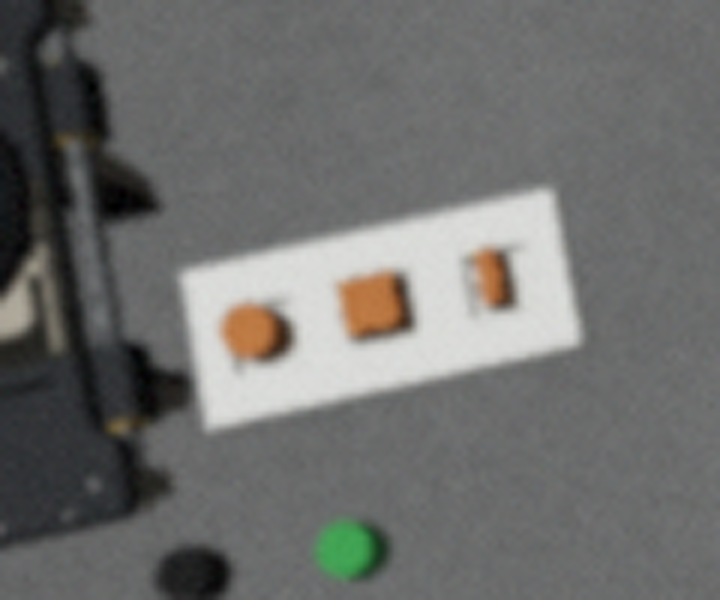

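Call:
arm_command:
  deltas:
    - {"grip": 0.4, "dp": [0, 0.1, -3], "twist": 0}
    - {"grip": 0.4, "dp": [0, 0.1, -5], "twist": 0}
    - {"grip": 0.4, "dp": [0, 0.1, -7], "twist": 0}
    - {"grip": 0.4, "dp": [0, 0.1, -8.0], "twist": 0}
    - {"grip": 0.4, "dp": [0, 0.1, -8.5], "twist": 0}
    - {"grip": 0.4, "dp": [0, 0.1, -8.5], "twist": 0}
    - {"grip": 0.4, "dp": [0, 0.1, -8.5], "twist": 0}

```text
time: 3.1
ee_pos: [0.4685, 0.3443, 0.0167]
tcp_rot: [[-0.248, 0.969, 0.0], [0.969, 0.248, 0.0], [0.0, 0.001, -1.0]]
wrist_force: [-0.3, 0.6, 0.2]
grip_width: 0.0551
```

```bash
python3 - <<'E'
from h import *
r=cap('scene','s2');crop(r,330,430,200,290,6,'pics/s2.png')
r=cap('top','t2');crop(r,80,180,150,240,6,'pics/t2.png')
o=env.get_obs();print(o['ee_pos'],o['wrist_force'])
E
```

```text
[0.46860639 0.34445308 0.01676589] [ 0.06532221  0.05821961 -0.51148035]
```

View pics/s2.png

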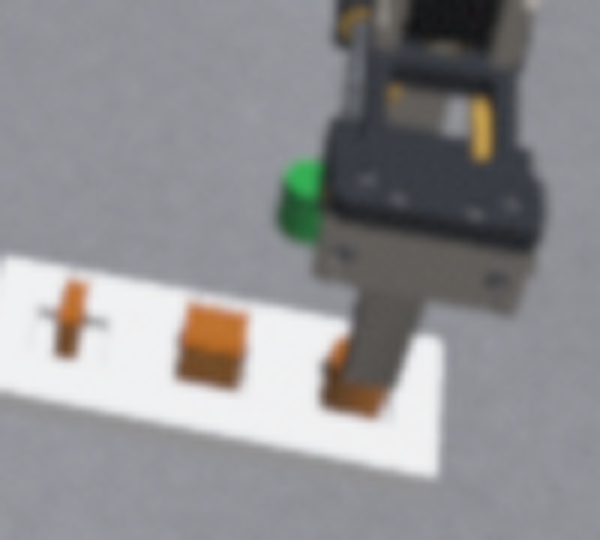

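View pics/t2.png

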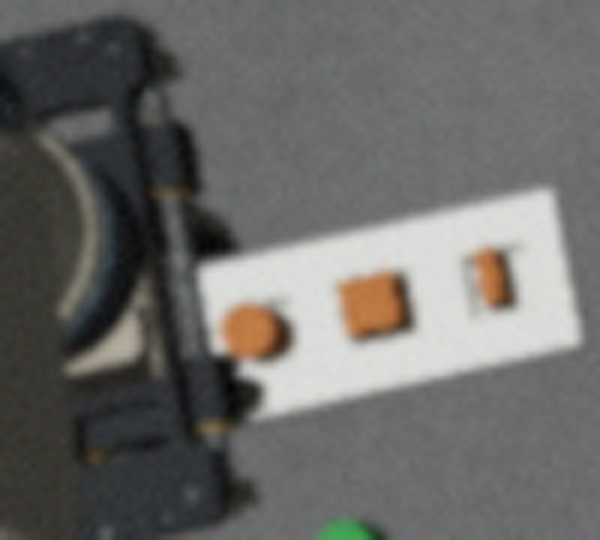

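```bash
python3 - <<'E'
from h import *
r=dict(np.load('s2.npz'))
def proj(r,P):
    q=np.linalg.inv(r['pose'])@np.r_[P,1];K=r['mtx'];return K[0,0]*q[0]/-q[2]+K[0,2],K[1,1]*-q[1]/-q[2]+K[1,2]
for d in(.0275,.0455):
  for e in(-.01,.01):
    P=np.array([.4685+.969*d-.248*e,.3443+.248*d+.969*e,.0167]);u,v=proj(r,P);print(d,e,(u-330+.5)*6,(v-200+.5)*6)
E
```

```text
0.0275 -0.01 323.66862898635657 427.20051848130595
0.0275 0.01 381.410251687696 438.48529374678935
0.0455 -0.01 320.7494479017465 463.40814310247674
0.0455 0.01 379.3617359658085 475.0664637653754
```

```bash
python3 - <<'E'
from h import *
r=dict(np.load('s2.npz'));C=cloud(r)
for v in range(246,270,2):
  print(v,[(u,*C[v,u].round(3)) for u in(386,389,392,395,398)])
t=dict(np.load('t2.npz'));C=cloud(t)
for v in range(150,236,6):
  print(v,[(u,*C[v,u].round(3)) for u in(104,108,112,116,120)])
crop(r,370,410,235,275,14,'pics/s2b.png')
E
```

```text
246 [(386, np.float64(0.558), np.float64(0.345), np.float64(0.141)), (389, np.float64(0.559), np.float64(0.35), np.float64(0.144)), (392, np.float64(0.557), np.float64(0.355), np.float64(0.145)), (395, np.float64(0.557), np.float64(0.36), np.float64(0.148)), (398, np.float64(0.556), np.float64(0.365), np.float64(0.149))]
248 [(386, np.float64(0.406), np.float64(0.322), np.float64(-0.002)), (389, np.float64(0.558), np.float64(0.351), np.float64(0.139)), (392, np.float64(0.556), np.float64(0.356), np.float64(0.139)), (395, np.float64(0.555), np.float64(0.361), np.float64(0.141)), (398, np.float64(0.554), np.float64(0.366), np.float64(0.142))]
250 [(386, np.float64(0.413), np.float64(0.324), np.float64(-0.001)), (389, np.float64(0.41), np.float64(0.33), np.float64(-0.001)), (392, np.float64(0.514), np.float64(0.351), np.float64(0.097)), (395, np.float64(0.513), np.float64(0.356), np.float64(0.099)), (398, np.float64(0.511), np.float64(0.361), np.float64(0.1))]
252 [(386, np.float64(0.421), np.float64(0.326), np.float64(0.0)), (389, np.float64(0.501), np.float64(0.344), np.float64(0.077)
[... 6929 characters left out ...]
float64(0.426), np.float64(0.354), np.float64(-0.001))]
228 [(104, np.float64(0.401), np.float64(0.321), np.float64(0.18)), (108, np.float64(0.402), np.float64(0.312), np.float64(0.182)), (112, np.float64(0.402), np.float64(0.303), np.float64(0.182)), (116, np.float64(0.402), np.float64(0.297), np.float64(0.176)), (120, np.float64(0.41), np.float64(0.351), np.float64(0.004))]
234 [(104, np.float64(0.389), np.float64(0.319), np.float64(0.183)), (108, np.float64(0.389), np.float64(0.309), np.float64(0.186)), (112, np.float64(0.389), np.float64(0.302), np.float64(0.182)), (116, np.float64(0.389), np.float64(0.295), np.float64(0.18)), (120, np.float64(0.391), np.float64(0.3), np.float64(0.143))]
```

View pics/s2b.png

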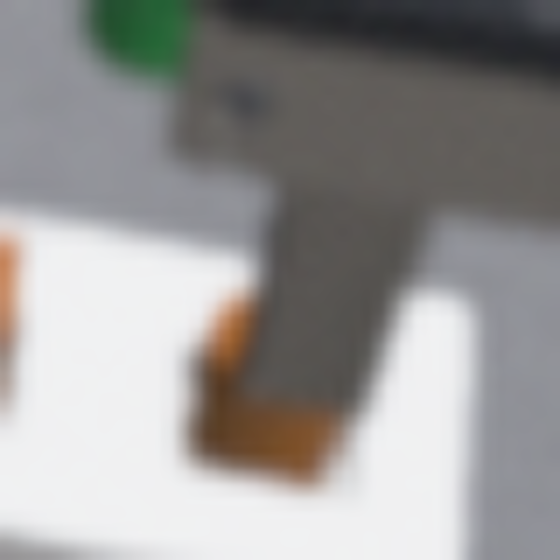

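```bash
python3 - <<'E'
from h import *
r=dict(np.load('scene0.npz'));C=cloud(r)
crop(r,85,165,0,85,7,'pics/g0.png')
for v in range(50,82,3):
  print(v,[(u,*map(float,C[v,u].round(3))) for u in range(110,156,4) if C[v,u,2]>.05 and C[v,u,2]<.5])
def proj(r,P):
    q=np.linalg.inv(r['pose'])@np.r_[P,1];K=r['mtx'];return K[0,0]*q[0]/-q[2]+K[0,2],K[1,1]*-q[1]/-q[2]+K[1,2]
for d in(-.046,.046,-.064,.064):
  for z in (.181,.22):
    u,v=proj(r,np.array([.275+.439*d,-.561-.898*d,z]));print(d,z,(u-85+.5)*7,(v+.5)*7)
E
```

```text
50 [(110, 0.313, -0.596, 0.298), (114, 0.289, -0.607, 0.29), (118, -0.044, -0.977, 0.141), (122, -0.062, -0.973, 0.136), (126, -0.084, -0.973, 0.13), (130, -0.111, -0.979, 0.121), (134, -0.131, -0.976, 0.116), (138, -0.154, -0.976, 0.11), (142, -0.182, -0.981, 0.101), (146, 0.262, -0.499, 0.298), (150, 0.256, -0.488, 0.298), (154, -0.25, -0.975, 0.083)]
53 [(110, 0.311, -0.601, 0.288), (114, 0.292, -0.606, 0.282), (118, -0.044, -0.98, 0.128), (122, -0.064, -0.979, 0.122), (126, -0.087, -0.981, 0.115), (130, -0.106, -0.977, 0.11), (134, -0.128, -0.977, 0.104), (138, -0.153, -0.978, 0.097), (142, -0.172, -0.974, 0.091), (146, 0.261, -0.502, 0.288), (150, 0.243, -0.504, 0.283), (154, -0.252, -0.98, 0.068)]
56 [(110, 0.307, -0.61, 0.276), (114, 0.299, -0.601, 0.275), (118, -0.038, -0.977, 0.118), (122, -0.055, -0.973, 0.113), (126, -0.083, -0.98, 0.104), (130, -0.106, -0.98, 0.097), (134, -0.126, -0.978, 0.091), (138, -0.144, -0.972, 0.087), (142, -0.172, -0.977, 0.078), (146, 0.263, -0.502, 0.28), (150, 0.249, -0.5, 0.276), (154, -0.244, -0.975, 0.057)]
59 [(110, 0.31, -0.609, 0.268), (
[... 1081 characters left out ...]
42)]
71 [(110, 0.023, -0.975, 0.073), (114, 0.311, -0.602, 0.232), (118, 0.298, -0.598, 0.229), (122, -0.042, -0.977, 0.052), (146, 0.266, -0.51, 0.233), (150, 0.259, -0.501, 0.232)]
74 [(110, 0.022, -0.981, 0.059), (114, 0.004, -0.977, 0.054), (118, 0.307, -0.591, 0.223), (150, 0.254, -0.508, 0.22)]
77 []
80 []
-0.046 0.181 451.8580390916488 601.5644418277786
-0.046 0.22 436.946016244906 517.8655741571231
0.046 0.181 256.08712608064104 598.5735348086642
0.046 0.22 237.7971409683743 515.3270033681804
-0.064 0.181 490.43466451632787 602.1537995519772
-0.064 0.22 476.1932351150734 518.3658624124934
0.064 0.181 218.05548633584073 597.9925031502241
0.064 0.22 199.11416215642672 514.8339075377123
```

View pics/g0.png

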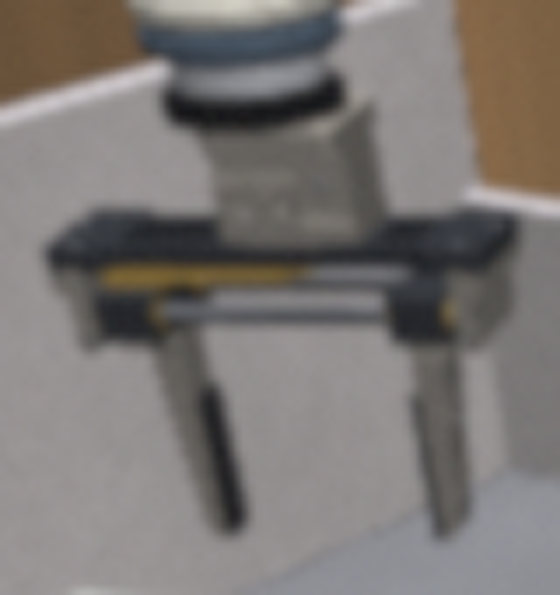

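The fingertips show about 37 mm higher than the reported TCP, in both cameras and at two poses, while the table and tray heights check out. I'll treat that as a TCP z offset and go down in steps, watching the force.

Call:
arm_command:
  deltas:
    - {"grip": 0.4, "dp": [0, 0, -1], "twist": 0}
    - {"grip": 0.4, "dp": [0, 0, -2], "twist": 0}
    - {"grip": 0.4, "dp": [0, 0, -2.7], "twist": 0}
    - {"grip": 0.4, "dp": [0, 0, -3.2], "twist": 0}
    - {"grip": 0.4, "dp": [0, 0, -3.2], "twist": 0}
    - {"grip": 0.4, "dp": [0, 0, -3.2], "twist": 0}

```text
time: 3.8
ee_pos: [0.4685, 0.3444, -0.0155]
tcp_rot: [[-0.249, 0.969, 0.0], [0.969, 0.249, 0.0], [0.0, 0.001, -1.0]]
wrist_force: [-0.1, -0.6, -0.1]
grip_width: 0.0551
```

```bash
python3 - <<'E'
from h import *
r=cap('scene','s3');crop(r,360,420,225,285,10,'pics/s3.png')
o=env.get_obs();print(o['ee_pos'],o['wrist_force'])
C=cloud(r)
for v in range(258,284,2):
  print(v,[(u,*map(float,C[v,u].round(3))) for u in(386,390,394)])
E
```

```text
[ 0.46866877  0.34452102 -0.01524151] [-0.02173562  0.32088704  0.66295435]
258 [(386, 0.558, 0.35, 0.112), (390, 0.558, 0.357, 0.115), (394, 0.553, 0.363, 0.114)]
260 [(386, 0.561, 0.351, 0.11), (390, 0.555, 0.357, 0.108), (394, 0.554, 0.364, 0.111)]
262 [(386, 0.48, 0.34, 0.027), (390, 0.513, 0.352, 0.063), (394, 0.511, 0.36, 0.064)]
264 [(386, 0.498, 0.343, 0.039), (390, 0.512, 0.353, 0.057), (394, 0.511, 0.361, 0.059)]
266 [(386, 0.507, 0.346, 0.042), (390, 0.512, 0.354, 0.05), (394, 0.51, 0.362, 0.053)]
268 [(386, 0.513, 0.347, 0.042), (390, 0.511, 0.355, 0.044), (394, 0.51, 0.362, 0.047)]
270 [(386, 0.512, 0.348, 0.036), (390, 0.51, 0.356, 0.038), (394, 0.508, 0.363, 0.04)]
272 [(386, 0.508, 0.349, 0.026), (390, 0.51, 0.357, 0.033), (394, 0.508, 0.364, 0.034)]
274 [(386, 0.51, 0.35, 0.022), (390, 0.508, 0.357, 0.025), (394, 0.509, 0.365, 0.03)]
276 [(386, 0.505, 0.35, 0.012), (390, 0.502, 0.358, 0.013), (394, 0.496, 0.365, 0.012)]
278 [(386, 0.503, 0.351, 0.005), (390, 0.499, 0.358, 0.005), (394, 0.501, 0.366, 0.01)]
280 [(386, 0.504, 0.352, -0.0), (390, 0.501, 0.359, 0.0), (394, 0.499, 0.367, 0.003)]
282 [(386, 0.508, 0.354, -0.002), (390, 0.507, 0.361, 0.001), (394, 0.501, 0.368, -0.0)]
```

View pics/s3.png

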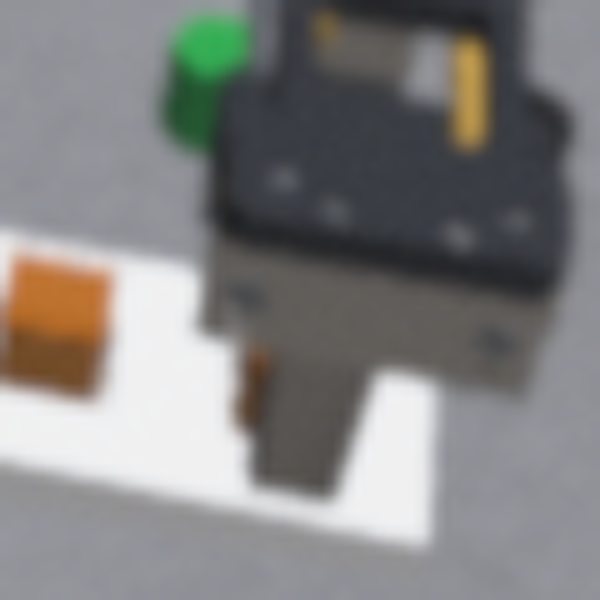

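Call:
arm_command:
  deltas:
    - {"grip": 0.4, "dp": [0, 0, -0.3], "twist": 0}
    - {"grip": 0.4, "dp": [0, 0, -0.6], "twist": 0}
    - {"grip": 0.5, "dp": [0, 0, -0.6], "twist": 0}
    - {"grip": 0.6, "dp": [0, 0, -0.6], "twist": 0}
    - {"grip": 0.7, "dp": [0, 0, -0.6], "twist": 0}
    - {"grip": 0.8, "dp": [0, 0, -0.6], "twist": 0}
    - {"grip": 0.8, "dp": [0, 0, -0.6], "twist": 0}
    - {"grip": 0.8, "dp": [0, 0, -0.6], "twist": 0}
    - {"grip": 0.8, "dp": [0, 0, -0.6], "twist": 0}
  force: 12

```text
time: 4.75
ee_pos: [0.4688, 0.3446, -0.0212]
tcp_rot: [[-0.249, 0.969, 0.001], [0.969, 0.249, 0.001], [0.0, 0.001, -1.0]]
wrist_force: [-0.2, -0.5, 0.6]
grip_width: 0.0234
```

Call:
arm_command:
  deltas:
    - {"grip": 0.9, "dp": [0, 0, 0.5], "twist": 0}
    - {"grip": 0.9, "dp": [0, 0, 1.5], "twist": 0}
    - {"grip": 0.9, "dp": [0, 0, 3], "twist": 0}
    - {"grip": 0.9, "dp": [0, 0, 5], "twist": 0}
    - {"grip": 0.9, "dp": [0, 0, 7], "twist": 0}
    - {"grip": 0.9, "dp": [0, 0, 7], "twist": 0}
    - {"grip": 0.9, "dp": [0, 0, 7], "twist": 0}

```text
time: 5.45
ee_pos: [0.4692, 0.3449, 0.0498]
tcp_rot: [[-0.249, 0.969, 0.002], [0.969, 0.249, 0.002], [0.001, 0.003, -1.0]]
wrist_force: [-0.6, -0.4, -0.2]
grip_width: 0.0238
```

```bash
python3 - <<'E'
from h import *
r=cap('scene','s4');crop(r,320,430,190,285,7,'pics/s4.png')
r=cap('top','t4');crop(r,80,190,150,240,6,'pics/t4.png')
o=env.get_obs();print(o['ee_pos'],o['wrist_force'],o['grip_width'])
E
```

```text
[0.46831466 0.34425957 0.04841781] [-0.23311068  0.11208199 -0.00597033] 0.02362864772034189
```

View pics/s4.png

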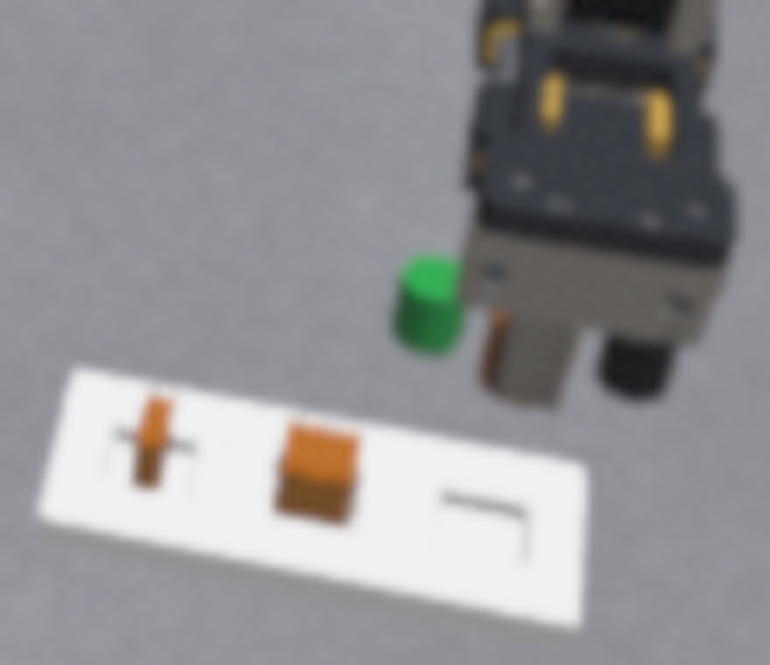

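View pics/t4.png

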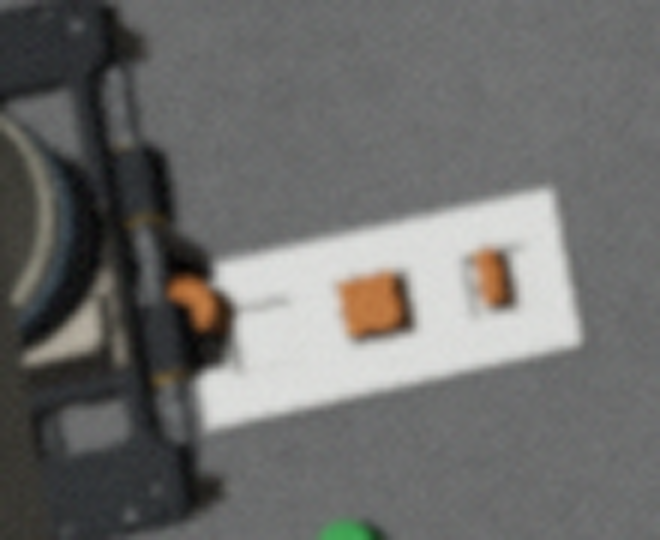

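Call:
arm_command:
  deltas:
    - {"grip": 0.9, "dp": [1.5, -5, 0], "twist": 0}
    - {"grip": 0.9, "dp": [2.7, -9, 0], "twist": 0}
    - {"grip": 0.9, "dp": [4, -13.5, 0], "twist": 0}
    - {"grip": 0.9, "dp": [5.2, -18, 0], "twist": 0}
    - {"grip": 0.9, "dp": [6.5, -22.5, 0], "twist": 0}
    - {"grip": 0.9, "dp": [7.8, -27, 0], "twist": 0}
    - {"grip": 0.9, "dp": [9, -31, 0], "twist": 0}
    - {"grip": 0.9, "dp": [9.4, -32.9, 0], "twist": 0}
    - {"grip": 0.9, "dp": [9.4, -32.9, 0], "twist": 0}
    - {"grip": 0.9, "dp": [9.4, -32.9, -1.5], "twist": 0}
    - {"grip": 0.9, "dp": [9.4, -32.9, -3], "twist": 0}
    - {"grip": 0.9, "dp": [9.4, -32.9, -3], "twist": 0}

```text
time: 6.75
ee_pos: [0.56, 0.0161, 0.0159]
tcp_rot: [[-0.249, 0.968, -0.004], [0.968, 0.249, 0.0], [0.001, -0.004, -1.0]]
wrist_force: [0.2, 0.4, -0.3]
grip_width: 0.0232
```

```bash
python3 - <<'E'
from h import *
r=cap('scene','s5');crop(r,190,290,170,270,6,'pics/s5.png')
r=cap('top','t5');crop(r,210,300,130,220,6,'pics/t5.png')
o=env.get_obs();print(o['ee_pos'],o['wrist_force'],o['grip_width'])
E
```

```text
[0.56152386 0.01600322 0.01773343] [-0.45530878 -0.54908104 -0.82712982] 0.023515649896414744
```

View pics/s5.png

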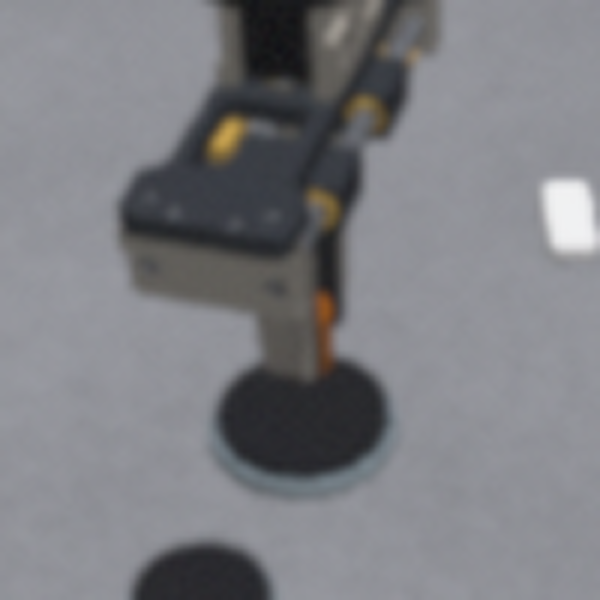

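View pics/t5.png

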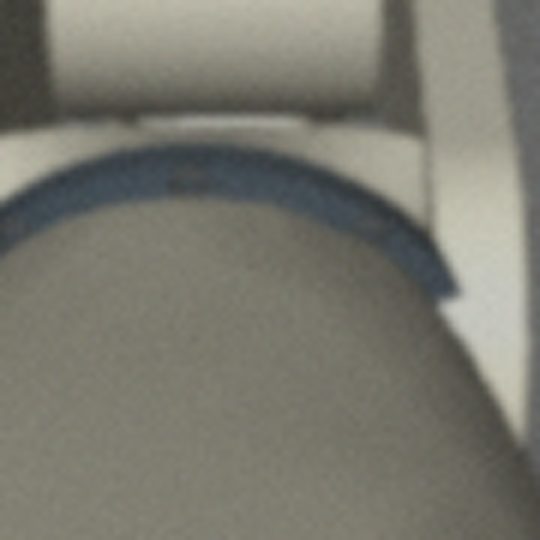

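Now at reported z 0.0177. I lower it about 2.85 cm so the plug just reaches the stage.

Call:
arm_command:
  deltas:
    - {"grip": 0.9, "dp": [0.1, -0.1, -1], "twist": 0}
    - {"grip": 0.9, "dp": [0.1, -0.1, -2], "twist": 0}
    - {"grip": 0.9, "dp": [0.1, -0.1, -2.5], "twist": 0}
    - {"grip": 0.9, "dp": [0.1, -0.1, -2.7], "twist": 0}
    - {"grip": 0.9, "dp": [0.1, -0.1, -2.8], "twist": 0}
    - {"grip": 0.9, "dp": [0.1, -0.1, -2.8], "twist": 0}
    - {"grip": 0.9, "dp": [0.1, -0.1, -2.8], "twist": 0}

```text
time: 7.55
ee_pos: [0.5628, 0.015, -0.01]
tcp_rot: [[-0.249, 0.968, -0.001], [0.968, 0.249, 0.0], [0.0, -0.001, -1.0]]
wrist_force: [-1.1, 0.4, -0.2]
grip_width: 0.0231
```

```bash
python3 - <<'E'
from h import *
r=cap('scene','s6');crop(r,200,280,190,270,8,'pics/s6.png')
o=env.get_obs();print(o['ee_pos'],o['wrist_force'],o['grip_width'])
E
```

```text
[ 0.56279666  0.01497275 -0.00997184] [0.2772693  0.76743146 0.05392054] 0.023264199856026412
```

View pics/s6.png

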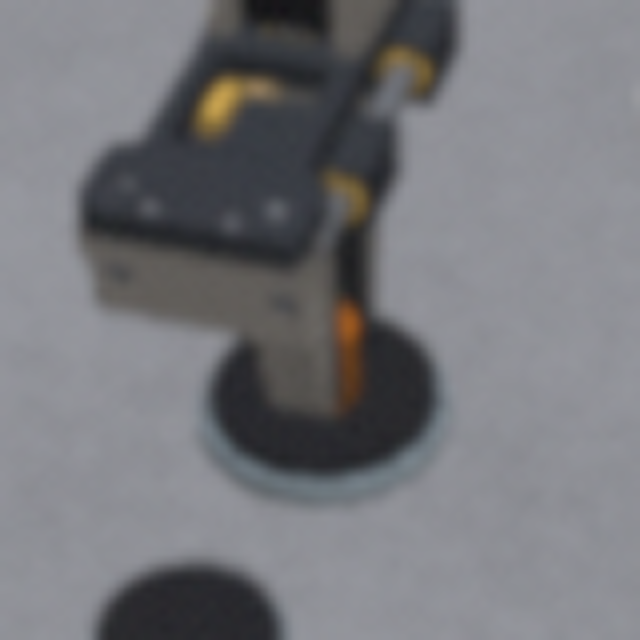

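Call:
arm_command:
  deltas:
    - {"grip": 0.9, "dp": [0, 0, -0.1], "twist": 0}
    - {"grip": 0.9, "dp": [0, 0, -0.15], "twist": 0}
    - {"grip": 0.9, "dp": [0, 0, -0.15], "twist": 0}

```text
time: 7.9
ee_pos: [0.563, 0.015, -0.0112]
tcp_rot: [[-0.249, 0.968, -0.001], [0.968, 0.249, 0.0], [0.0, -0.0, -1.0]]
wrist_force: [-0.5, 0.1, 2.6]
grip_width: 0.0236
```

Contact reads 2.6 N, so I open slowly and then retreat upward.

Call:
arm_command:
  deltas:
    - {"grip": 0.7, "dp": [0, 0, 0], "twist": 0}
    - {"grip": 0.65, "dp": [0, 0, 0], "twist": 0}
    - {"grip": 0.6, "dp": [0, 0, 0], "twist": 0}
    - {"grip": 0.55, "dp": [0, 0, 0], "twist": 0}
    - {"grip": 0.5, "dp": [0, 0, 0], "twist": 0}
    - {"grip": 0.5, "dp": [0, 0, 0.5], "twist": 0}
    - {"grip": 0.5, "dp": [0, 0, 2], "twist": 0}
    - {"grip": 0.5, "dp": [0, 0, 5], "twist": 0}
    - {"grip": 0.5, "dp": [0, 0, 9], "twist": 0}
    - {"grip": 0.5, "dp": [0, 0, 12], "twist": 0}
    - {"grip": 0.5, "dp": [0, 0, 14], "twist": 0}
    - {"grip": 0.5, "dp": [0, 0, 14], "twist": 0}

```text
time: 9.1
ee_pos: [0.5654, 0.015, 0.133]
tcp_rot: [[-0.249, 0.968, 0.006], [0.968, 0.249, 0.0], [-0.001, 0.006, -1.0]]
wrist_force: [0.1, -0.1, -0.1]
grip_width: 0.0459
```

```bash
python3 - <<'E'
from h import *
r=cap('scene','s7');crop(r,200,280,190,270,7,'pics/s7.png')
o=env.get_obs();print(o['time'],o['ee_pos'],o['q'],o['wrist_force'],o['grip_width'])
E
```

```text
9.15 [0.56413562 0.01498813 0.13094907] [ 2.37274660e-02  3.11247312e-01  1.81524776e+00  2.98801242e-04
  1.01181553e+00 -2.28435528e-01] [-0.64842122  0.21120353  0.59167172] 0.04622156282680721
```

View pics/s7.png

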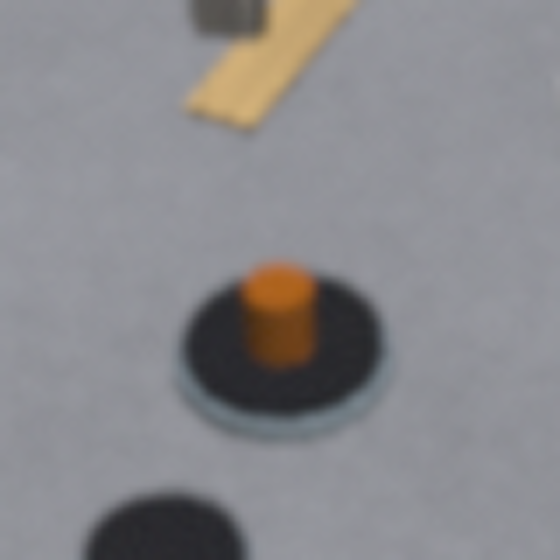

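```bash
cat >> h.py <<'E'
def proj(r,P):
    q=np.linalg.inv(r['pose'])@np.r_[P,1];K=r['mtx'];return K[0,0]*q[0]/-q[2]+K[0,2],K[1,1]*-q[1]/-q[2]+K[1,2]
def mark(r,u0,u1,v0,v1,s,fn,pts):
    im=cv2.resize(np.ascontiguousarray(r['img'][v0:v1,u0:u1][:,:,::-1]),None,fx=s,fy=s,interpolation=cv2.INTER_CUBIC)
    for P in pts:
        u,v=proj(r,np.array(P));cv2.drawMarker(im,(int((u-u0+.5)*s),int((v-v0+.5)*s)),(0,0,255),0,12,1)
    cv2.imwrite(fn,im)
E
python3 - <<'E'
from h import *
L=np.array([.5966,-.3018,.148]);d=np.array([.8625*.7071,-.506*.7071,.7071])
pts=[L,L-.033*d,L-.068*d,L-.108*d]
t=dict(np.load('top0.npz'));s=dict(np.load('scene0.npz'))
mark(t,320,420,125,220,6,'pics/mt.png',pts);mark(s,100,200,145,220,7,'pics/ms.png',pts);print(pts)
E
```

```text
[array([ 0.5966, -0.3018,  0.148 ]), array([ 0.57647417, -0.28999284,  0.1246657 ]), array([ 0.55512859, -0.2774701 ,  0.0999172 ]), array([ 0.53073364, -0.2631584 ,  0.0716332 ])]
```

View pics/mt.png

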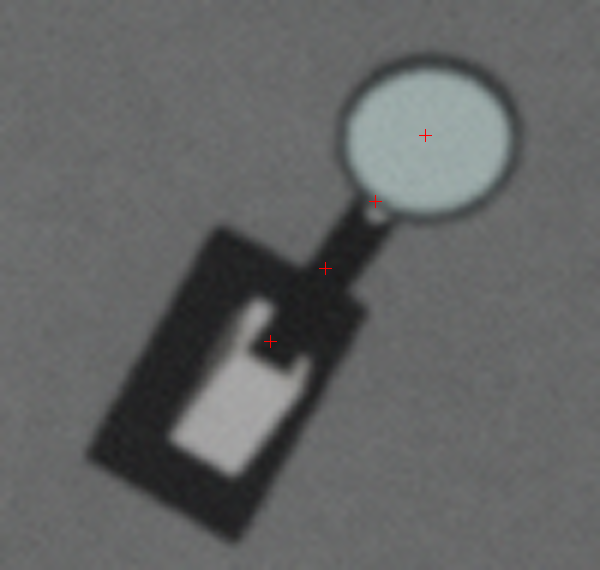

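View pics/ms.png

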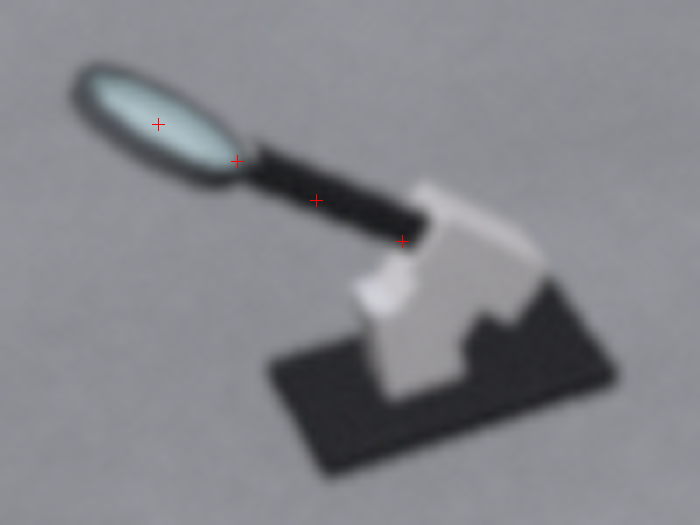

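Call:
arm_command:
  deltas:
    - {"grip": 0.3, "dp": [0, -4, 3.4], "twist": 6}
    - {"grip": 0.3, "dp": [-0.2, -8, 3.4], "twist": 13}
    - {"grip": 0.3, "dp": [-0.4, -12, 3.4], "twist": 20}
    - {"grip": 0.3, "dp": [-0.6, -16, 3.4], "twist": 27}
    - {"grip": 0.3, "dp": [-0.8, -20, 3.4], "twist": 34}
    - {"grip": 0.3, "dp": [-1, -24, 3.4], "twist": 41}
    - {"grip": 0.3, "dp": [-1, -27, 3.4], "twist": 45.2}
    - {"grip": 0.3, "dp": [-1, -29.3, 3.4], "twist": 45.2}
    - {"grip": 0.3, "dp": [-1, -29.3, 3.4], "twist": 45.2}
    - {"grip": 0.3, "dp": [-1, -29.3, 3.4], "twist": 45.2}

```text
time: 10.15
ee_pos: [0.5533, -0.2776, 0.1637]
tcp_rot: [[-0.862, 0.507, 0.0], [0.507, 0.862, 0.004], [0.002, 0.003, -1.0]]
wrist_force: [0.1, 0.4, 0.4]
grip_width: 0.0642
```

```bash
python3 - <<'E'
from h import *
r=cap('scene','s8');crop(r,90,200,80,220,5,'pics/s8.png')
t=cap('top','t8');crop(t,210,430,100,240,3.5,'pics/t8.png')
o=env.get_obs();print(o['time'],o['ee_pos'],o['tcp_rot'],o['grip_width'])
E
```

```text
10.25 [ 0.55373604 -0.27681682  0.16423316] [[-8.63043393e-01  5.05128956e-01  9.16586445e-04]
 [ 5.05128815e-01  8.63036749e-01  3.52839080e-03]
 [ 9.91244577e-04  3.50814860e-03 -9.99993355e-01]] 0.06460680676744203
```

View pics/s8.png

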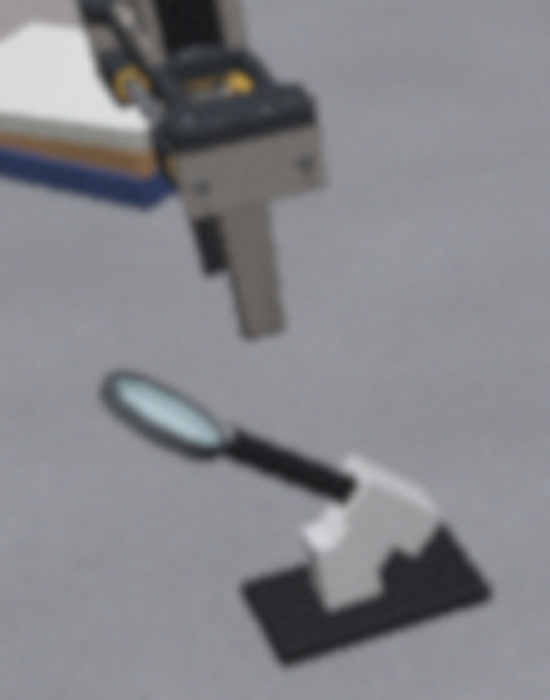

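View pics/t8.png

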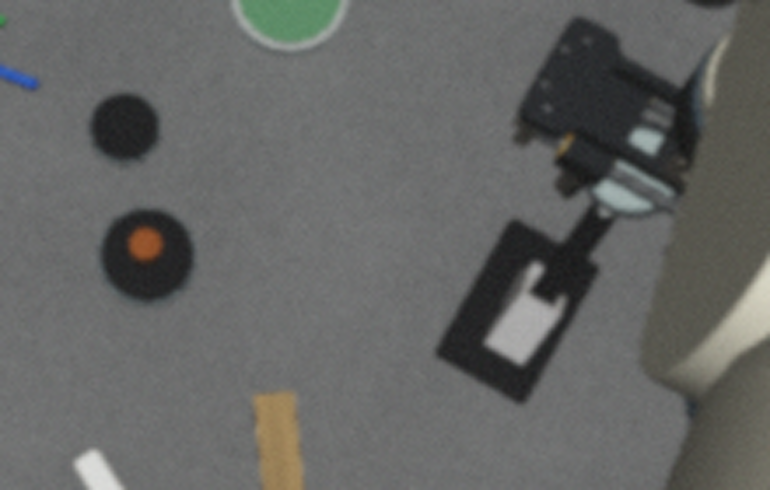

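Call:
arm_command:
  deltas:
    - {"grip": 0.3, "dp": [0, -0.15, -4], "twist": 0}
    - {"grip": 0.3, "dp": [0, -0.15, -7], "twist": 0}
    - {"grip": 0.3, "dp": [0, -0.15, -9.5], "twist": 0}
    - {"grip": 0.3, "dp": [0, -0.15, -11], "twist": 0}
    - {"grip": 0.3, "dp": [0, -0.15, -11.5], "twist": 0}
    - {"grip": 0.3, "dp": [0, -0.15, -11.5], "twist": 0}

```text
time: 10.85
ee_pos: [0.5538, -0.2778, 0.0492]
tcp_rot: [[-0.863, 0.505, 0.001], [0.505, 0.863, 0.004], [0.001, 0.004, -1.0]]
wrist_force: [0.3, 0.2, -0.0]
grip_width: 0.0643
```

```bash
python3 - <<'E'
from h import *
r=cap('scene','s9');crop(r,90,200,110,220,6,'pics/s9.png')
t=cap('top','t9');crop(t,330,430,110,220,6,'pics/t9.png')
o=env.get_obs();print(o['time'],o['ee_pos'],o['wrist_force'],o['grip_width'])
E
```

```text
10.95 [ 0.55459924 -0.27848674  0.05037982] [ 0.40494328 -0.81269979  1.07154744] 0.06414967056583809
```

View pics/s9.png

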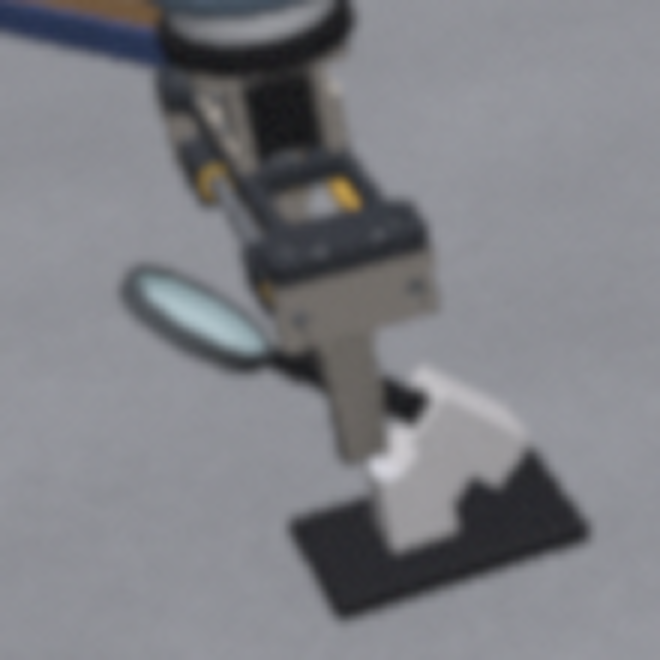

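View pics/t9.png

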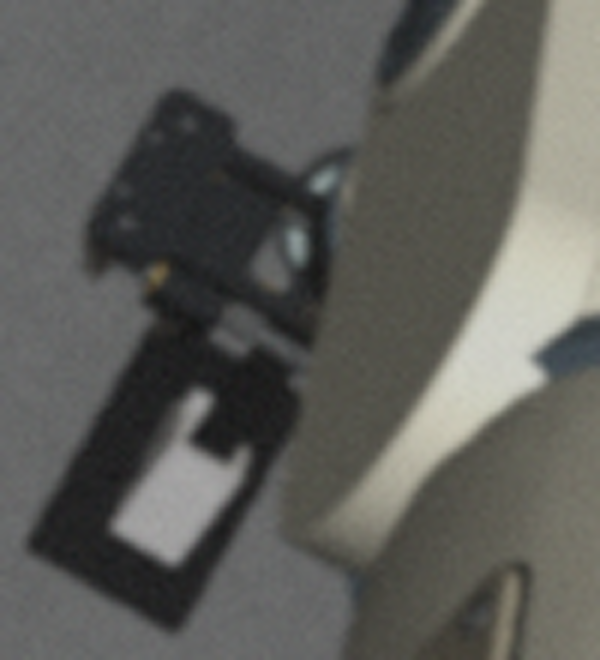

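Call:
arm_command:
  deltas:
    - {"grip": 0.3, "dp": [0, 0, -0.5], "twist": 0}
    - {"grip": 0.4, "dp": [0, 0, -0.5], "twist": 0}
    - {"grip": 0.5, "dp": [0, 0, -0.5], "twist": 0}
    - {"grip": 0.6, "dp": [0, 0, -0.5], "twist": 0}
    - {"grip": 0.65, "dp": [0, 0, -0.5], "twist": 0}
    - {"grip": 0.7, "dp": [0, 0, -0.5], "twist": 0}
    - {"grip": 0.7, "dp": [0, 0, -0.5], "twist": 0}
  force: 10

```text
time: 11.65
ee_pos: [0.5546, -0.2785, 0.0454]
tcp_rot: [[-0.863, 0.505, 0.002], [0.505, 0.863, 0.003], [-0.001, 0.004, -1.0]]
wrist_force: [0.5, -0.4, -0.8]
grip_width: 0.0276
```

```bash
python3 - <<'E'
from h import *
r=cap('scene','s10');crop(r,110,190,140,220,8,'pics/s10.png')
o=env.get_obs();print(o['time'],o['ee_pos'],o['wrist_force'],o['grip_width'])
E
```

```text
11.7 [ 0.55461219 -0.278493    0.04540916] [ 0.15119837 -0.01690849  0.0184589 ] 0.0273471148247507
```

View pics/s10.png

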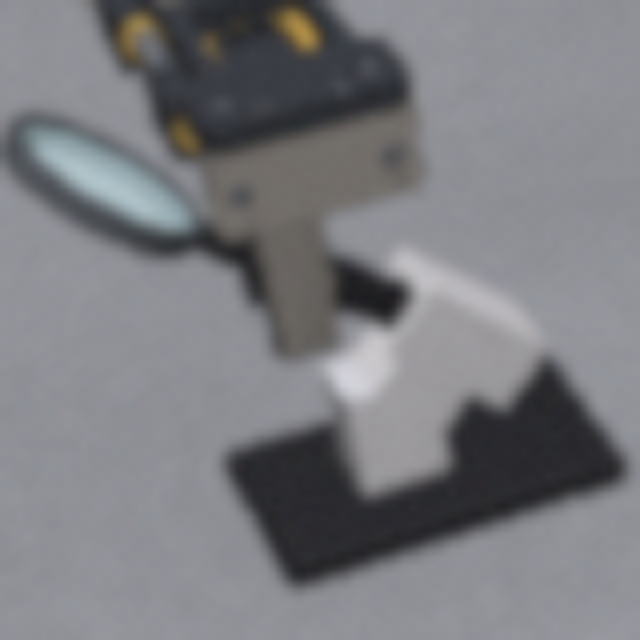

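Call:
arm_command:
  deltas:
    - {"grip": 0.75, "dp": [0, 0, 0], "twist": 0}
    - {"grip": 0.77, "dp": [0, 0, 0], "twist": 0}
    - {"grip": 0.79, "dp": [0, 0, 0], "twist": 0}
    - {"grip": 0.81, "dp": [0, 0, 0], "twist": 0}
    - {"grip": 0.81, "dp": [0, 0, 0], "twist": 0}
    - {"grip": 0.81, "dp": [0, 0, 0], "twist": 0}

```text
time: 12.3
ee_pos: [0.5545, -0.2786, 0.0454]
tcp_rot: [[-0.863, 0.505, 0.002], [0.505, 0.863, 0.003], [-0.001, 0.003, -1.0]]
wrist_force: [-0.2, -1.0, 0.4]
grip_width: 0.0178
```

Call:
arm_command:
  deltas:
    - {"grip": 0.95, "dp": [0, 0, 0], "twist": 0}
    - {"grip": 0.95, "dp": [0, 0, 0], "twist": 0}
    - {"grip": 0.95, "dp": [0.31, -0.18, 0.35], "twist": 0}
    - {"grip": 0.95, "dp": [0.92, -0.54, 1.06], "twist": 0}
    - {"grip": 0.95, "dp": [1.53, -0.9, 1.77], "twist": 0}
    - {"grip": 0.95, "dp": [2.14, -1.25, 2.47], "twist": 0}
    - {"grip": 0.95, "dp": [2.75, -1.61, 3.18], "twist": 0}
    - {"grip": 0.95, "dp": [3.36, -1.97, 3.9], "twist": 0}
    - {"grip": 0.95, "dp": [3.97, -2.33, 4.6], "twist": 0}
    - {"grip": 0.95, "dp": [4.27, -2.5, 4.95], "twist": 0}
    - {"grip": 0.95, "dp": [4.27, -2.5, 4.95], "twist": 0}
  force: 30

```text
time: 13.4
ee_pos: [0.5982, -0.304, 0.0956]
tcp_rot: [[-0.863, 0.505, 0.004], [0.505, 0.863, 0.002], [-0.002, 0.004, -1.0]]
wrist_force: [-0.5, 0.1, -0.3]
grip_width: 0.018
```

```bash
python3 - <<'E'
from h import *
r=cap('scene','s11');crop(r,80,190,100,220,6,'pics/s11.png')
o=env.get_obs();print(o['time'],o['ee_pos'],o['wrist_force'],o['torque'],o['grip_width'])
E
```

```text
13.45 [ 0.59746534 -0.30369369  0.09505004] [-0.01355695  0.00223828 -1.85182755] [ 0.01920637 -0.12742143 -0.03027874] 0.017864805328872205
```

View pics/s11.png

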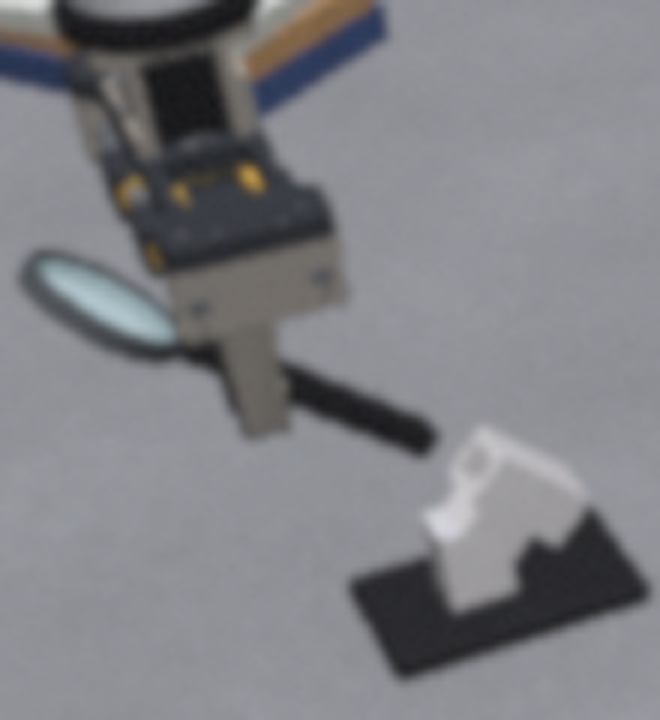

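Call:
arm_command:
  deltas:
    - {"grip": 0.95, "dp": [0.5, 0, 2], "twist": 0}
    - {"grip": 0.95, "dp": [0.5, 2, 4], "twist": 2}
    - {"grip": 0.95, "dp": [0, 6, 4], "twist": 6}
    - {"grip": 0.95, "dp": [-0.4, 10.5, 4], "twist": 10}
    - {"grip": 0.95, "dp": [-0.5, 15, 4], "twist": 14}
    - {"grip": 0.95, "dp": [-0.7, 19.5, 4], "twist": 18}
    - {"grip": 0.95, "dp": [-0.9, 24, 4], "twist": 22}
    - {"grip": 0.95, "dp": [-1.1, 28.5, 4], "twist": 26}
    - {"grip": 0.95, "dp": [-1.3, 33, 4], "twist": 30}
    - {"grip": 0.95, "dp": [-1.5, 37.5, 4], "twist": 34}
    - {"grip": 0.95, "dp": [-1.7, 42, 4], "twist": 38}
    - {"grip": 0.95, "dp": [-1.8, 45, 4], "twist": 41}

```text
time: 14.65
ee_pos: [0.5783, 0.149, 0.1347]
tcp_rot: [[-0.982, -0.189, -0.001], [-0.189, 0.982, 0.004], [-0.0, 0.004, -1.0]]
wrist_force: [-0.3, 0.4, -0.9]
grip_width: 0.0179
```

Call:
arm_command:
  deltas:
    - {"grip": 0.95, "dp": [-0.1, 4, 0], "twist": 2}
    - {"grip": 0.95, "dp": [-0.2, 8, 0], "twist": 4}
    - {"grip": 0.95, "dp": [-0.3, 12, 0], "twist": 4}
    - {"grip": 0.95, "dp": [-0.4, 16, 0], "twist": 4}
    - {"grip": 0.95, "dp": [-0.5, 20, 0], "twist": 4}
    - {"grip": 0.95, "dp": [-0.5, 22, 0], "twist": 4}
    - {"grip": 0.95, "dp": [-0.5, 22, 0], "twist": 4}

```text
time: 15.35
ee_pos: [0.5726, 0.3712, 0.1341]
tcp_rot: [[-0.966, -0.26, -0.001], [-0.26, 0.966, 0.004], [0.0, 0.004, -1.0]]
wrist_force: [0.3, -0.1, 0.0]
grip_width: 0.0176
```

```bash
python3 - <<'E'
from h import *
r=cap('scene','s12');crop(r,290,480,170,320,4,'pics/s12.png')
t=cap('top','t12');crop(t,40,300,60,260,3,'pics/t12.png')
o=env.get_obs();print(o['time'],o['ee_pos'],o['tcp_rot'][:,1],o['wrist_force'],o['torque'],o['grip_width'])
E
```

```text
15.45 [0.57285632 0.36821183 0.13409649] [-0.25793199  0.96615812  0.00309436] [-0.16489658 -0.21030362 -1.64070333] [ 0.00598874 -0.14695864  0.03333089] 0.017656003940945464
```

View pics/s12.png

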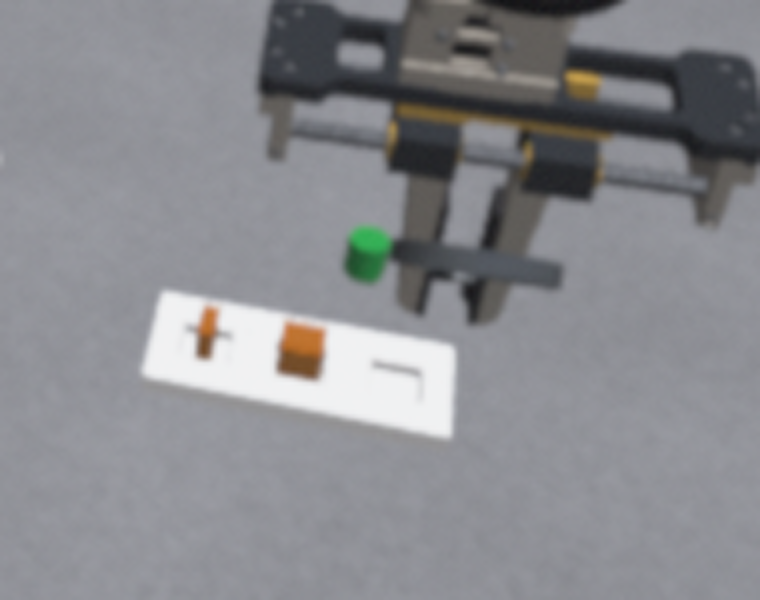

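View pics/t12.png

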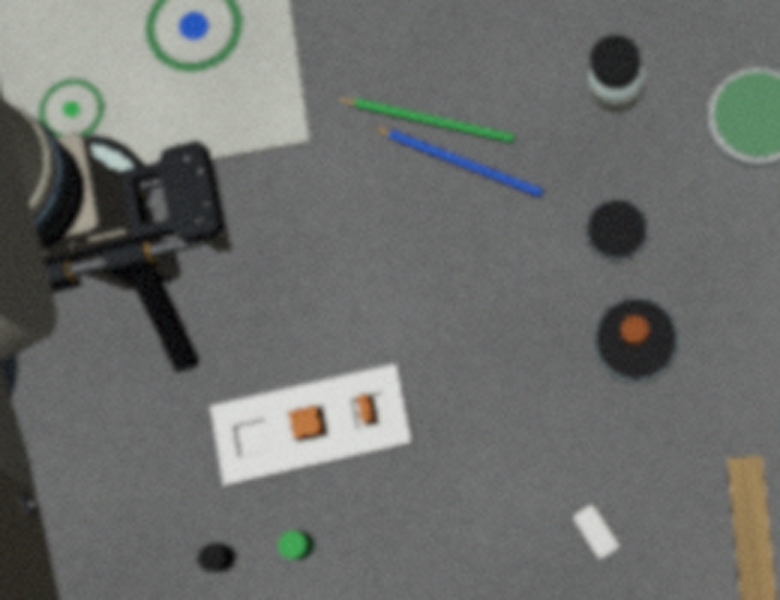

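Call:
arm_command:
  deltas:
    - {"grip": 0.95, "dp": [-1.5, 0, -2], "twist": 0}
    - {"grip": 0.95, "dp": [-2.7, 0, -5], "twist": 0}
    - {"grip": 0.95, "dp": [-2.7, 0, -8], "twist": 0}
    - {"grip": 0.95, "dp": [-2.7, 0, -9.9], "twist": 0}
    - {"grip": 0.95, "dp": [-2.7, 0, -9.9], "twist": 0}
    - {"grip": 0.95, "dp": [-2.7, 0, -9.9], "twist": 0}

```text
time: 16.05
ee_pos: [0.5462, 0.3669, 0.0355]
tcp_rot: [[-0.966, -0.257, -0.002], [-0.257, 0.966, 0.002], [0.002, 0.003, -1.0]]
wrist_force: [-0.5, 0.2, -0.6]
grip_width: 0.0176
```

```bash
python3 - <<'E'
from h import *
r=cap('scene','s13');crop(r,310,460,180,320,5,'pics/s13.png')
t=cap('top','t13');crop(t,60,190,120,240,5,'pics/t13.png')
o=env.get_obs();print(o['time'],o['ee_pos'],o['wrist_force'],o['torque'],o['grip_width'])
E
```

```text
16.15 [0.54703692 0.36803152 0.03664311] [ 0.35135374  0.57071962 -1.30376806] [ 0.10865738 -0.13147297 -0.02659307] 0.017877070584244543
```

View pics/s13.png

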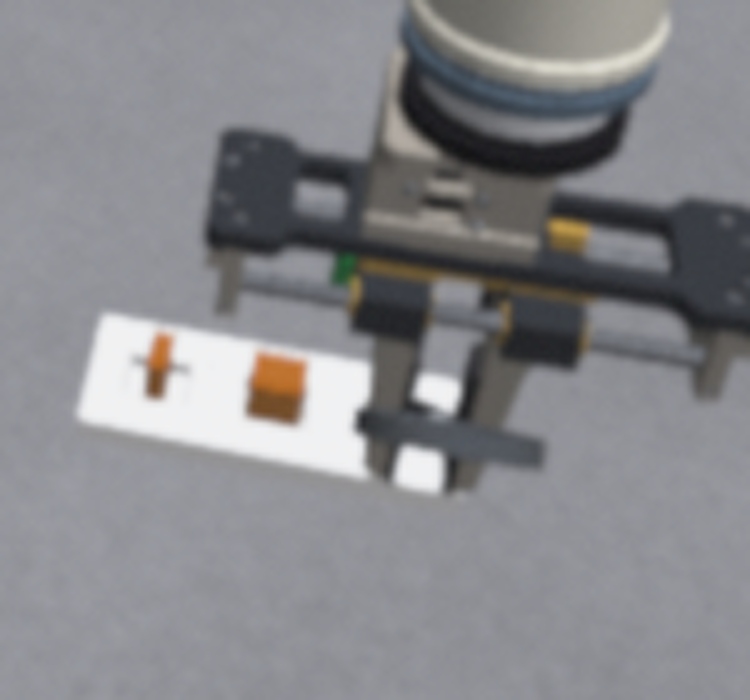

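View pics/t13.png

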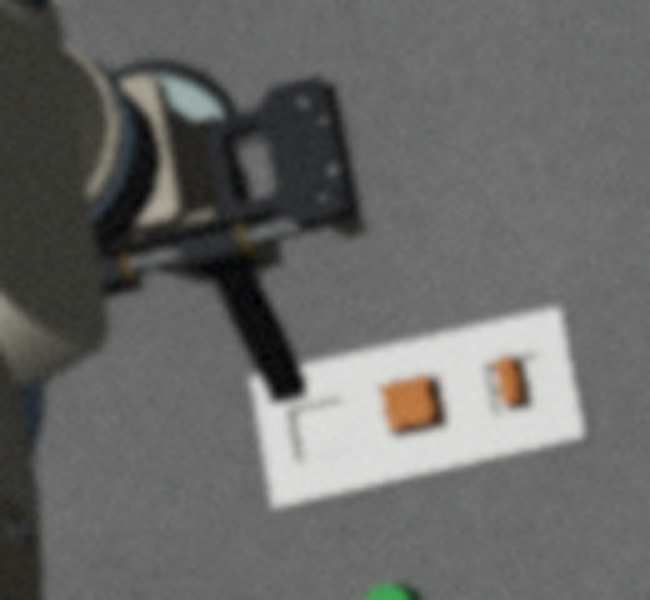

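Call:
arm_command:
  deltas:
    - {"grip": 0.95, "dp": [0, 0, -0.8], "twist": 0}
    - {"grip": 0.95, "dp": [0, 0, -1.4], "twist": 0}
    - {"grip": 0.95, "dp": [0.5, 0.13, -2.0], "twist": 0}
    - {"grip": 0.95, "dp": [1.02, 0.27, -2.5], "twist": 0}
    - {"grip": 0.95, "dp": [1.4, 0.37, -3.1], "twist": 0}
    - {"grip": 0.95, "dp": [1.84, 0.49, -3.7], "twist": 0}
    - {"grip": 0.95, "dp": [2.15, 0.57, -4.4], "twist": 0}
    - {"grip": 0.95, "dp": [2.44, 0.65, -5.1], "twist": 0}
    - {"grip": 0.95, "dp": [2.44, 0.65, -5.1], "twist": 0}
  force: 12

```text
time: 17.05
ee_pos: [0.5713, 0.3744, -0.0156]
tcp_rot: [[-0.966, -0.257, -0.001], [-0.257, 0.966, 0.003], [0.0, 0.003, -1.0]]
wrist_force: [0.7, -0.2, -0.1]
grip_width: 0.018
```

```bash
python3 - <<'E'
from h import *
r=cap('scene','s14');crop(r,310,460,180,320,5,'pics/s14.png')
t=cap('top','t14');crop(t,60,190,120,240,5,'pics/t14.png')
o=env.get_obs();print(o['time'],o['ee_pos'],o['wrist_force'],o['torque'],o['grip_width'])
E
```

```text
17.15 [ 0.57094397  0.37423727 -0.01489971] [-0.36833179 -0.06144462 -0.23722982] [ 0.03062915 -0.14645742  0.02360494] 0.01806578775514148
```

View pics/s14.png

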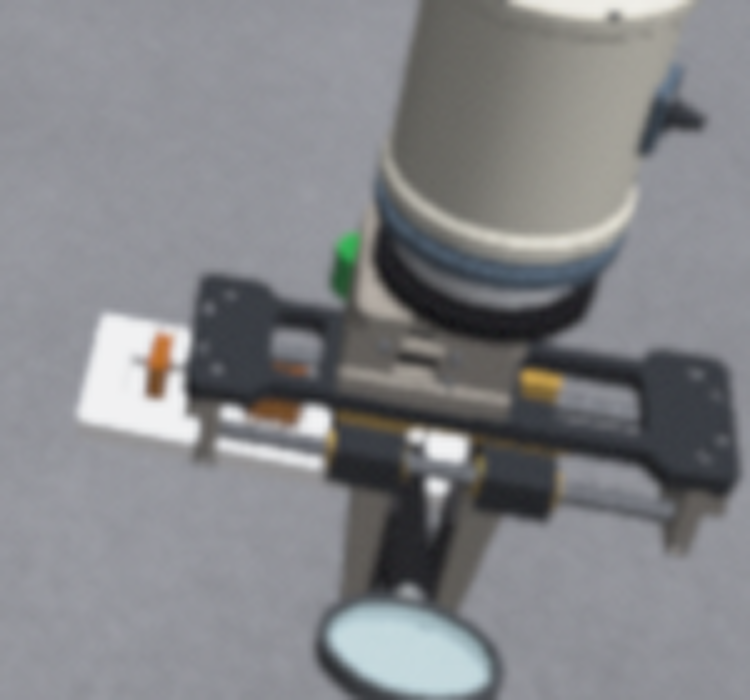

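View pics/t14.png

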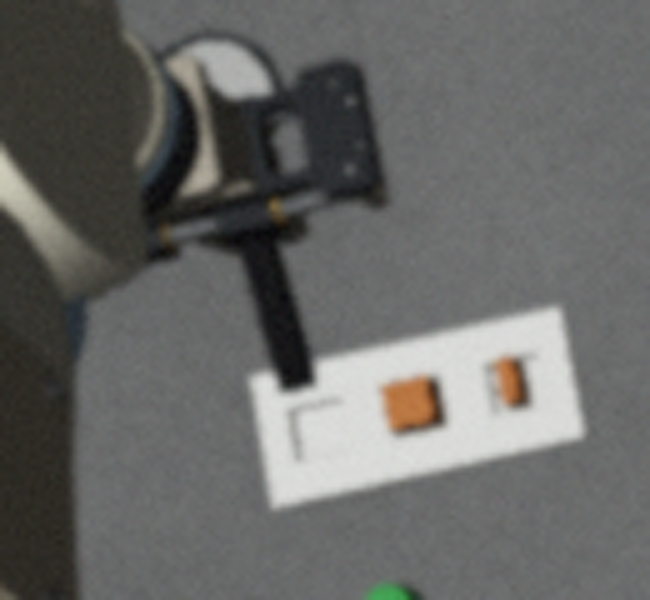

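```bash
cat >> h.py <<'E'
def lensfit(r,c,rad=.05,zmin=.02,zmax=.2):
    C=cloud(r).reshape(-1,3);hsv=cv2.cvtColor(r['img'],cv2.COLOR_RGB2HSV).reshape(-1,3)
    rgb=r['img'].reshape(-1,3).astype(int)
    g=(rgb[:,2]>140)&(rgb[:,2]-rgb[:,0]>8)
    m=g&(np.hypot(C[:,0]-c[0],C[:,1]-c[1])<rad)&(C[:,2]>zmin)&(C[:,2]<zmax);P=C[m]
    for _ in range(4):
        A=np.c_[P[:,:2]-P[:,:2].mean(0),np.ones(len(P))];co=np.linalg.lstsq(A,P[:,2],rcond=None)[0];e=np.abs(P[:,2]-A@co);P=P[e<max(2*np.median(e),.002)]
    print('n',m.sum(),len(P),'mean',P.mean(0).round(4),'min',P.min(0).round(3),'max',P.max(0).round(3),'slope',co[:2].round(3),'res',np.median(e).round(4));return P
E
python3 - <<'E'
from h import *
r=dict(np.load('s14.npz'))
lensfit(r,(.571+.966*.066,.374+.257*.066),.05,.01,.2)
E
```

```text
n 450 427 mean [0.6296 0.3908 0.0615] min [0.603 0.362 0.053] max [0.655 0.419 0.07 ] slope [0.28  0.074] res 0.0006
```

Call:
arm_command:
  deltas:
    - {"grip": 0.95, "dp": [0.15, 0.04, -0.5], "twist": 0}
    - {"grip": 0.95, "dp": [0.28, 0.07, -1.0], "twist": 0}
    - {"grip": 0.95, "dp": [0.35, 0.1, -1.4], "twist": 0}
    - {"grip": 0.95, "dp": [0.4, 0.11, -1.8], "twist": 0}
    - {"grip": 0.95, "dp": [0.4, 0.11, -1.8], "twist": 0}
    - {"grip": 0.95, "dp": [0.4, 0.11, -1.8], "twist": 0}

```text
time: 17.75
ee_pos: [0.5746, 0.3751, -0.0333]
tcp_rot: [[-0.966, -0.257, -0.002], [-0.257, 0.966, 0.003], [0.001, 0.003, -1.0]]
wrist_force: [0.3, 0.3, -0.1]
grip_width: 0.0178
```

```bash
python3 - <<'E'
from h import *
r=cap('scene','s15');crop(r,310,460,200,340,5,'pics/s15.png')
o=env.get_obs();p=o['ee_pos'];print(o['time'],p,o['wrist_force'],o['grip_width'])
lensfit(r,(p[0]+.966*.066,p[1]+.257*.066),.05,.01,.2)
E
```

```text
17.8 [ 0.57458929  0.375181   -0.03320886] [-0.07038743  0.53346024 -1.60120975] 0.017726396649309625
n 594 543 mean [0.6356 0.3922 0.0316] min [0.607 0.363 0.028] max [0.664 0.421 0.036] slope [0.08  0.011] res 0.0006
```

View pics/s15.png

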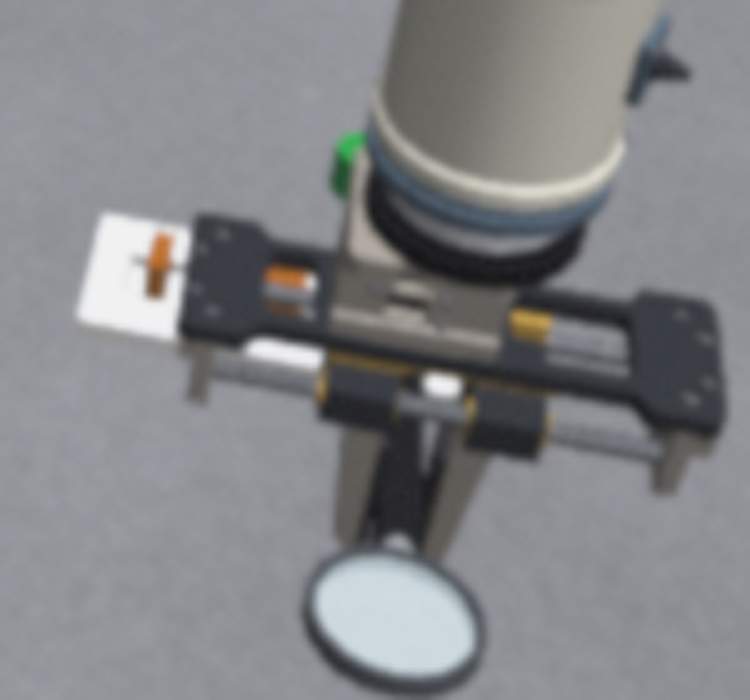

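Call:
arm_command:
  deltas:
    - {"grip": 0.95, "dp": [0, 0, 0], "twist": 0}
    - {"grip": 0.95, "dp": [0, 0, 0], "twist": 0}
    - {"grip": 0.95, "dp": [0, 0, 1], "twist": 0}
    - {"grip": 0.95, "dp": [0, 0, 3], "twist": 0}
    - {"grip": 0.95, "dp": [0, 0, 6], "twist": 0}
    - {"grip": 0.95, "dp": [0, 0, 9], "twist": 0}
    - {"grip": 0.95, "dp": [0, 0, 11], "twist": 0}
    - {"grip": 0.95, "dp": [0, 0, 11], "twist": 0}
  force: 40

```text
time: 18.6
ee_pos: [0.5766, 0.3765, 0.0809]
tcp_rot: [[-0.966, -0.257, 0.003], [-0.257, 0.966, 0.006], [-0.005, 0.005, -1.0]]
wrist_force: [1.0, -0.1, -0.8]
grip_width: 0.0177
```

Call:
arm_command:
  deltas:
    - {"grip": 0.95, "dp": [-0.6, -3, 0], "twist": 0}
    - {"grip": 0.95, "dp": [-1.3, -7, 0], "twist": 0}
    - {"grip": 0.95, "dp": [-2.2, -11, 0], "twist": 0}
    - {"grip": 0.95, "dp": [-3, -15, 0], "twist": 0}
    - {"grip": 0.95, "dp": [-3.8, -19, 0], "twist": 0}
    - {"grip": 0.95, "dp": [-4.6, -23, 0], "twist": 0}
    - {"grip": 0.95, "dp": [-5.4, -27, 0], "twist": 0}
    - {"grip": 0.95, "dp": [-6.2, -31, 0], "twist": 0}
    - {"grip": 0.95, "dp": [-7, -35, 0], "twist": 0}
    - {"grip": 0.95, "dp": [-7.4, -37, 0], "twist": 0}
    - {"grip": 0.95, "dp": [-7.5, -37.7, 0], "twist": 0}
    - {"grip": 0.95, "dp": [-7.5, -37.7, 0], "twist": 0}

```text
time: 19.8
ee_pos: [0.5013, -0.001, 0.0805]
tcp_rot: [[-0.967, -0.256, 0.003], [-0.256, 0.967, 0.006], [-0.004, 0.005, -1.0]]
wrist_force: [1.1, 0.0, -0.5]
grip_width: 0.0176
```

```bash
python3 - <<'E'
from h import *
r=cap('scene','s16');crop(r,160,320,140,280,5,'pics/s16.png')
t=cap('top','t16');crop(t,200,300,100,220,5,'pics/t16.png')
o=env.get_obs();p=o['ee_pos'];print(o['time'],p,o['wrist_force'],o['grip_width'])
lensfit(r,(p[0]+.966*.066,p[1]+.257*.066),.05,.1,.25)
lensfit(t,(p[0]+.966*.066,p[1]+.257*.066),.05,.1,.25)
E
```

```text
19.9 [5.01799661e-01 2.47859192e-04 8.06196399e-02] [ 0.32404284 -0.26781141 -0.80496338] 0.01764288536908782
n 146 140 mean [0.5574 0.0078 0.1451] min [ 0.534 -0.012  0.142] max [0.588 0.042 0.148] slope [0.078 0.032] res 0.0005h.py:29: RuntimeWarning: Mean of empty slice.
  A=np.c_[P[:,:2]-P[:,:2].mean(0),np.ones(len(P))];co=np.linalg.lstsq(A,P[:,2],rcond=None)[0];e=np.abs(P[:,2]-A@co);P=P[e<max(2*np.median(e),.002)]
  ret = um.true_divide(
  return _methods._mean(a, axis=axis, dtype=dtype,
  ret = ret.dtype.type(ret / rcount)
h.py:30: RuntimeWarning: Mean of empty slice.
  print('n',m.sum(),len(P),'mean',P.mean(0).round(4),'min',P.min(0).round(3),'max',P.max(0).round(3),'slope',co[:2].round(3),'res',np.median(e).round(4));return P
Traceback (most recent call last):
  File "h.py", line 30, in lensfit
    print('n',m.sum(),len(P),'mean',P.mean(0).round(4),'min',P.min(0).round(3),'max',P.max(0).round(3),'slope',co[:2].round(3),'res',np.median(e).round(4));return P
                                                             ~~~~~^^^
ValueError: zero-size array to reduction operation minimum which has no identity
```

View pics/s16.png

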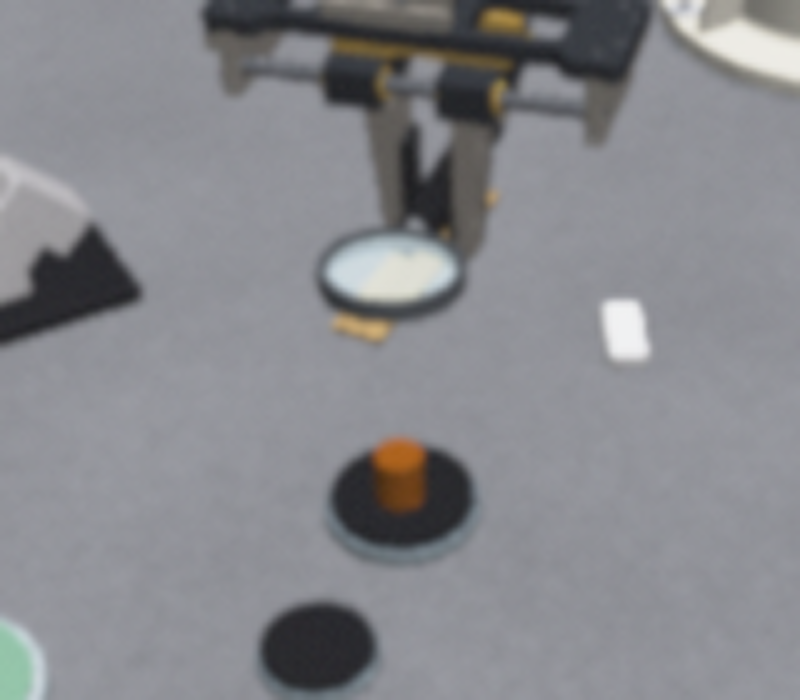

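View pics/t16.png

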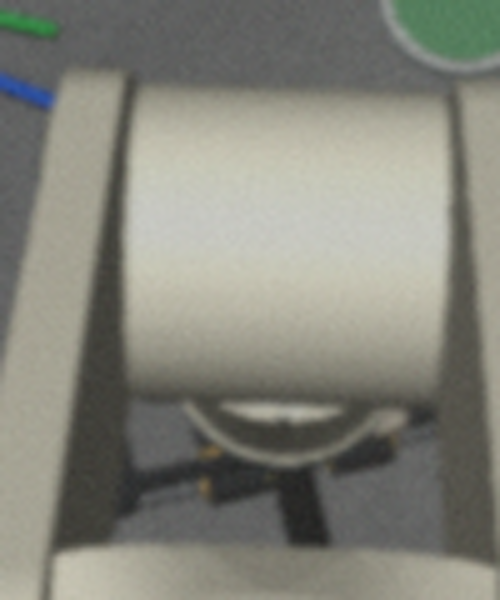

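```bash
python3 - <<'E'
from h import *
r=dict(np.load('s16.npz'))
f=lambda x,y:(x/5-.4+160,y/5-.4+140)
print(atz(r,*f(391,269),.147),atz(r,*f(400,457),.040),atz(r,*f(403,495),.014))
E
```

```text
[0.56293381 0.01586639 0.147     ] [0.56599807 0.01727273 0.04      ] [0.56404402 0.01643278 0.014     ]
```

Call:
arm_command:
  deltas:
    - {"grip": 0.95, "dp": [0.2, 0.1, -1], "twist": 0}
    - {"grip": 0.95, "dp": [0.2, 0.1, -2], "twist": 0}
    - {"grip": 0.95, "dp": [0.2, 0.1, -3], "twist": 0}
    - {"grip": 0.95, "dp": [0.2, 0.1, -4], "twist": 0}
    - {"grip": 0.95, "dp": [0.2, 0.1, -4.7], "twist": 0}
    - {"grip": 0.95, "dp": [0.2, 0.1, -5.1], "twist": 0}
    - {"grip": 0.95, "dp": [0.2, 0.1, -5.1], "twist": 0}
    - {"grip": 0.95, "dp": [0.2, 0.1, -5.1], "twist": 0}
    - {"grip": 0.95, "dp": [0.2, 0.1, -5.1], "twist": 0}
    - {"grip": 0.95, "dp": [0.2, 0.1, -5.1], "twist": 0}

```text
time: 20.9
ee_pos: [0.5041, 0.0012, 0.03]
tcp_rot: [[-0.966, -0.257, 0.004], [-0.257, 0.966, 0.006], [-0.005, 0.005, -1.0]]
wrist_force: [0.2, -0.4, -0.9]
grip_width: 0.0175
```

```bash
python3 - <<'E'
from h import *
r=cap('scene','s17');crop(r,180,300,160,270,6,'pics/s17.png')
o=env.get_obs();p=o['ee_pos'];print(o['time'],p,o['wrist_force'],o['grip_width'],np.abs(o['dq']).max())
lensfit(r,(p[0]+.966*.066,p[1]+.257*.066),.05,.06,.25)
E
```

```text
20.95 [0.50405637 0.00122121 0.02997363] [ 0.85822858  0.06650381 -0.8947425 ] 0.01756245839317587 0.0015099319135453853
n 283 269 mean [0.5643 0.0171 0.0953] min [ 0.536 -0.011  0.091] max [0.591 0.045 0.099] slope [0.084 0.027] res 0.0007
```

View pics/s17.png

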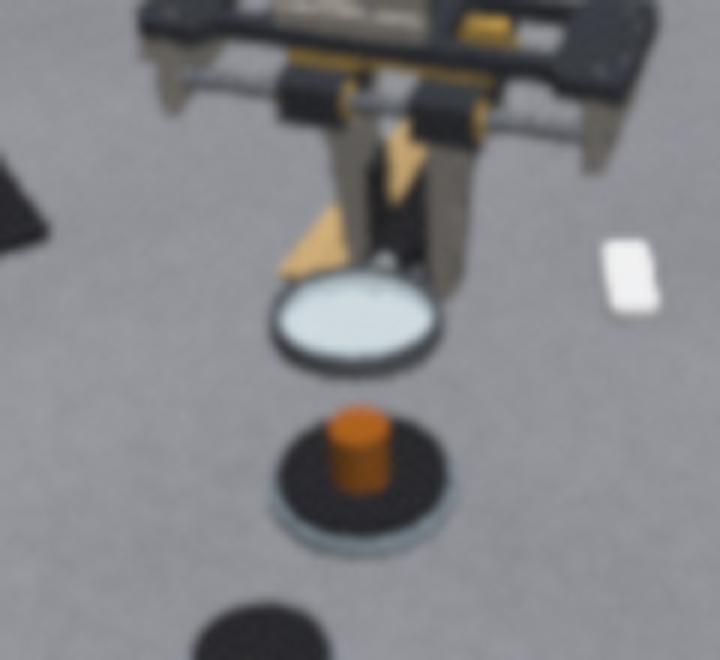

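```bash
python3 - <<'E'
from h import *
print(env.close_job()); print(env.get_obs()['time'])
E
```

```text
the job is handed in; nothing more can be done
None
the job is handed in; nothing more can be done
```

The plug stands on the middle of the larger stage, let go, and the job was handed in at about 21 s with the gripper holding the magnifier level above it. The hand-in reports no verdict, so what follows is from my own measurements.

**How it was done:** The tool can only turn about the vertical. To level the magnifier I pressed its handle end lightly onto the tray's rim, under a reduced grip, until it pivoted from 45° to nearly flat. I then gripped it at 40 N and carried it over the plug.

**Last checks, just before hand-in:**

| Check | Measured | Allowed |
|---|---|---|
| Lens tilt | about 0.09 rad | 0.22 rad |
| Lens height above the stage top | about 81 mm | 55–105 mm |
| Lens to plug axis, by camera | about 2 mm | 18 mm |
| Lens to plug axis, by arm pose | about 7 mm | 18 mm |

The arm was still. The plug was upright and close to the stage's middle, with nothing touching it. The block and slab looked unmoved in the tray pictures, the last of which were taken while levelling the magnifier.

**What disagreed:**
- **Reported TCP height:** the TCP height read about 38 mm lower than the fingertips seen in the pictures. I worked with the seen height, and the contacts when placing the plug and pressing the handle on the tray came where it predicted.
- **Camera offset:** the two cameras differed by 2–4 mm on the same points, and by about 9 mm on the holder's foot. I did not use the foot's position for any move.

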